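Roll down the lids of the spice sample packs

TASK

Lay every white sample pack from the cork mat flat in a lane of its own on the rolling board. When all are there, lift the hand roller off its hook and roll it along each pack with a firm, steady push until all the coloured lid panels are down flush with the rims, without crushing a pack. Hang the roller back on its hook and set the sealed packs flat on the cork mat again, side by side along its short way; do not push the other things about.

Things in the scene. Friction and masses are not known exactly. Their poses are not given: they have to be found in the camera images.
- board: Fixed wooden board 200x232x8 mm, origin under its centre, 3 lanes along its x, centred at x=0, y=-76, 0, 76 mm. A pack is home with its origin at a lane centre, 8 mm above the board's, its x along the lane (either way). Fences 7 mm high: end bars 158 mm apart, side blocks 54 mm apart and 22 mm wide between lanes, only for 28 mm at each end; the middle 100 mm is open to fingers.
- pack_0: Loose sample pack: white tray 150 (x) x 46 (y) mm, rims 16 mm high (side rims 5, end rims 10 mm wide), a row of three orange lid panels 42x34 mm in its top; open panels stand 4 mm above the rims. About 0.16 kg. Origin under its centre. Pinch the two long outer sides at the middle (46 mm apart). May be absent.
- pack_1: Loose sample pack: white tray 150 (x) x 46 (y) mm, rims 16 mm high (side rims 5, end rims 10 mm wide), a row of three green lid panels 42x34 mm in its top; open panels stand 4 mm above the rims. About 0.16 kg. Origin under its centre. Pinch the two long outer sides at the middle (46 mm apart). May be absent.
- pack_2: Loose sample pack: white tray 150 (x) x 46 (y) mm, rims 16 mm high (side rims 5, end rims 10 mm wide), a row of three blue lid panels 42x34 mm in its top; open panels stand 4 mm above the rims. About 0.16 kg. Origin under its centre. Pinch the two long outer sides at the middle (46 mm apart). May be absent.
- pack_0_p0 (a joint): Travel of panel 0 of pack_0 (centred at x = -43.3 mm of the pack): 0 standing 4 mm proud, 0.004 m pressed down flush with the rims. It slides straight down against about 5 N of friction and stays where it is left.
- pack_0_p1 (a joint): Travel of panel 1 of pack_0 (centred at x = 0.0 mm of the pack): 0 standing 4 mm proud, 0.004 m pressed down flush with the rims. It slides straight down against about 5 N of friction and stays where it is left.
- pack_0_p2 (a joint): Travel of panel 2 of pack_0 (centred at x = 43.3 mm of the pack): 0 standing 4 mm proud, 0.004 m pressed down flush with the rims. It slides straight down against about 5 N of friction and stays where it is left.
- pack_1_p0 (a joint): Travel of panel 0 of pack_1 (centred at x = -43.3 mm of the pack): 0 standing 4 mm proud, 0.004 m pressed down flush with the rims. It slides straight down against about 5 N of friction and stays where it is left.
- pack_1_p1 (a joint): Travel of panel 1 of pack_1 (centred at x = 0.0 mm of the pack): 0 standing 4 mm proud, 0.004 m pressed down flush with the rims. It slides straight down against about 5 N of friction and stays where it is left.
- pack_1_p2 (a joint): Travel of panel 2 of pack_1 (centred at x = 43.3 mm of the pack): 0 standing 4 mm proud, 0.004 m pressed down flush with the rims. It slides straight down against about 5 N of friction and stays where it is left.
- pack_2_p0 (a joint): Travel of panel 0 of pack_2 (centred at x = -43.3 mm of the pack): 0 standing 4 mm proud, 0.004 m pressed down flush with the rims. It slides straight down against about 5 N of friction and stays where it is left.
- pack_2_p1 (a joint): Travel of panel 1 of pack_2 (centred at x = 0.0 mm of the pack): 0 standing 4 mm proud, 0.004 m pressed down flush with the rims. It slides straight down against about 5 N of friction and stays where it is left.
- pack_2_p2 (a joint): Travel of panel 2 of pack_2 (centred at x = 43.3 mm of the pack): 0 standing 4 mm proud, 0.004 m pressed down flush with the rims. It slides straight down against about 5 N of friction and stays where it is left.
- mat: Fixed flat cork mat 210 (x) x 380 (y) x 4 mm, origin under its centre; the packs start on it side by side, their long sides roughly along its x, and return to it likewise, anywhere on it, wholly on the mat.
- roller: Loose hand roller, 0.35 kg; origin at the bottom of the barrel's middle, z up through the grip. Free-turning barrel 44 mm thick, 64 long, axis along y, rolls along x; yoke 86 mm wide (y), up to z=55 mm; 14 mm square stem to z=90; round collar, 44 mm, z=90 to 96; wooden grip 28x28 mm, sides along x and y, z=96 to 152. Hangs by its collar.
- roller_barrel (a joint): Turning angle of the roller's barrel, rad, free.
- hook_seat (a point): Fixed hook stand: point midway between its 2 level tines at their top, 125 mm up; hung, the roller's origin is 90 mm below it. Tines 8 mm thick, 22 mm apart, point to -x of this point, barrel across them; tips turn up 6 mm, 26 to 31 mm in front; back stop 6 mm high 26 mm behind; nothing higher. To unhook: lift 7 to 25 mm, then draw 60 mm or more to -x. Hang back in reverse.
- spice_dark: Bystander: spice jar with a dark cap and green label, 44 mm wide, 105 mm tall; origin under its centre.
- spice_green: Bystander: spice jar with a green cap, 46 mm wide, 106 mm tall; origin under its centre.
- mug: Bystander: white mug, 80 x 113 x 91 mm; origin under its centre.
- jigger: Bystander: metal measuring jigger, 45 mm wide, 79 mm tall; origin under its centre.
- scoop: Bystander: red scoop, 42 x 86 x 34 mm; origin under its centre.
- timer: Bystander: kitchen timer with a dark dial, 66 x 66 x 44 mm; origin under its centre.
Mind the look-alikes: they are no part of the job. Of the things that look like the roller, the largest one is meant. Leave any black look-alike of the pack_1 alone.

How it is judged:
On the way, in this order (a step that is already met when the one before it is completed fails the run):
1. every pack present lies flat in a lane of the board ((y of pack_0 in the frame of board between -0.086 and -0.066 m or y of pack_0 in the frame of board between -0.01 and 0.01 m or y of pack_0 in the frame of board between 0.066 and 0.086 m) and x of pack_0 in the frame of board between -0.01 and 0.01 m and z of pack_0 in the frame of board between 0.004 and 0.012 m and angle between the x axis of each of pack_0, pack_1, pack_2 and the x axis of board, either way round below 0.1 rad and angle between each of pack_0, pack_1, pack_2's own z axis and vertical below 0.05 rad and (y of pack_1 in the frame of board between -0.086 and -0.066 m or y of pack_1 in the frame of board between -0.01 and 0.01 m or y of pack_1 in the frame of board between 0.066 and 0.086 m) and x of pack_1 in the frame of board between -0.01 and 0.01 m and z of pack_1 in the frame of board between 0.004 and 0.012 m and (y of pack_2 in the frame of board between -0.086 and -0.066 m or y of pack_2 in the frame of board between -0.01 and 0.01 m or y of pack_2 in the frame of board between 0.066 and 0.086 m) and x of pack_2 in the frame of board between -0.01 and 0.01 m and z of pack_2 in the frame of board between 0.004 and 0.012 m), for 0.2 s.
2. the roller is lifted off its hook (horizontal distance between roller and hook_seat above 0.06 m and height (world z) of roller above 0.015 m), for 0.2 s.
3. the roller's barrel turns as it bears down on a pack ((velocity of joint roller_barrel above 0.3 rad/s or velocity of joint roller_barrel below -0.3 rad/s) and (contact force between roller and pack_0 above 3 N or contact force between roller and pack_1 above 3 N or contact force between roller and pack_2 above 3 N)), for 0.2 s.
4. every pack has all panels flush, with the roller still off its hook (value of joint each of pack_0_p0, pack_0_p1, pack_0_p2, pack_1_p0, pack_1_p1, pack_1_p2, pack_2_p0, pack_2_p1, pack_2_p2 above 0.003 m and horizontal distance between roller and hook_seat above 0.06 m), for 0.1 s.
At the end, for the whole second after the job is handed in: Every pack present lies still and flat on the cork mat (origin within 30 mm of its middle in x, 165 mm in y, within 0.35 rad of its x), all panels within 1 mm of flush; the roller hangs still and upright on its hook (within 12 mm of the seat, 4 mm in height) (x of pack_0 in the frame of mat between -0.03 and 0.03 m and y of pack_0 in the frame of mat between -0.165 and 0.165 m and z of pack_0 in the frame of mat between 0.001 and 0.007 m and angle between the x axis of each of pack_0, pack_1, pack_2 and the x axis of mat, either way round below 0.35 rad and angle between each of pack_0, pack_1, pack_2's own z axis and vertical below 0.05 rad and x of pack_1 in the frame of mat between -0.03 and 0.03 m and y of pack_1 in the frame of mat between -0.165 and 0.165 m and z of pack_1 in the frame of mat between 0.001 and 0.007 m and x of pack_2 in the frame of mat between -0.03 and 0.03 m and y of pack_2 in the frame of mat between -0.165 and 0.165 m and z of pack_2 in the frame of mat between 0.001 and 0.007 m and value of joint each of pack_0_p0, pack_0_p1, pack_0_p2, pack_1_p0, pack_1_p1, pack_1_p2, pack_2_p0, pack_2_p1, pack_2_p2 above 0.003 m and horizontal distance between roller and hook_seat below 0.012 m and z of roller in the frame of hook_seat between -0.094 and -0.086 m and angle between roller's own z axis and vertical below 0.08 rad and linear speed of each of roller, pack_0, pack_1, pack_2 below 0.02 m/s); the robot touches nothing.
It fails at once if a bystander is pushed more than 4 cm (distance of any of spice_dark, spice_green, mug, jigger, scoop, timer from where it was at the start of the episode above 0.04 m).
It fails at once if the roller crushes a pack with more than 60 N (contact force between roller and pack_0 above 60 N or contact force between roller and pack_1 above 60 N or contact force between roller and pack_2 above 60 N).
Of pack_0, pack_1, pack_2 only 2 to 3 are there at a start; the rules pass over those that are not, and their reading is None.
At some moment in a run one of pack_0, pack_1, pack_2 may be knocked a few centimetres aside while the robot is not near it.
It also fails if it takes over 210 s, if anything falls off the work surface, if the arm or the gripper's body presses on something with over 40 N, if the wrist force passes 120 N, or if a joint passes its speed limit or range.

ROBOT

A 7-joint arm with a two-finger parallel gripper is mounted at the origin on a cart in front of the work surface, level with it; the furniture and walls round the work are solid. World frame = base frame: x ahead of the robot, y to its left, z up, the work surface at z = 0. Lengths are in m, angles in rad, forces in N, time in s.
With the tool pointing down it reaches from about 0.4 to 0.85 m from the base axis. Payload 10.4 kg.
Tool frame: the origin (TCP) lies where the fingers leave the gripper's body, on its centre line; the fingertips stand 73 mm ahead of it and the grasp point (between the pads) lies 54 mm ahead of it; z points along the fingers, y is the line along which they close (so a half turn about z gives the same grasp; the last joint's range is limited). The gripper opens to 85 mm and grips with 20 to 120 N. Pads are 22 mm wide; open, the fingers measure 114 mm over their backs; the gripper's body (76 mm by 85 mm) begins 54 mm behind the grasp point. The pads swing forward as they close: fully open they stand 13 mm farther back than shut.
Start: joints at [-1.302, 0.332, -0.065, 1.46, 0.022, 1.35, -0.088], TCP at [0.18, 0.599, 0.304] pointing down, gripper open.
Joint ranges: [-2.6, 2.6], [-0.5, 2.12], [-1.47, 1.34], [0.16, 2.42], [-1.27, 4.41], [0.06, 2.06], [-2.6, 2.6]. Speed limits (rad/s): [2.22, 2.22, 2.79, 2.79, 3.14, 3.14, 3.14].

INTERFACE

Orientations are given as a unit quaternion [x, y, z, w].
In Python, from workcell import manip, camera gives the robot as it stands. The module is installed in compiled form; this text tells all that it offers.
- The arm moves only by the shell command python3 -m creep 'ROWS' [OPENING] [FORCE]. ROWS is JSON, a list of rows, each a list of 2 entries, a list of its own where there are three numbers: the shift along the tool's x, y, z in mm, then the turn about the tool's z in rad. In form: [[[tx, ty, tz], twist], ...]. A call has 1 to 5 rows; each row is the pose to reach, as a shift and turn from the pose commanded when the call began, along the tool's axes at that moment; what a row does not reach only later rows make up. A row lasts 1/12 s, in which the tool goes at most 41.7 mm and 7.16 degrees, less where a joint would pass 70% of its speed; a pose out of reach is approached as far as the arm can. A call with a gripper value outside its range is refused whole. OPENING is the opening, from 0 (shut) to 1 (fully open), set as the call begins (- or left out, the last holds). The fingers move at their own pace and stop on an object; FORCE is the grip in N (left out, the last holds). Time passes only in rows, so rows that repeat a pose let the fingers close. It gives the time, the measured TCP pose, the force, the opening and the grip force at its end, in the units of the state.
- manip.get_obs(): the state, without advancing time (a new reading comes with each control period).
- camera(name): name is "scene" or "top" or "wrist"; returns a dict with "pixels" (420x560x3 uint8, red, green, blue), "z_map" (420x560 float32, m along the optical axis (not along the pixel's ray), 0 where there is no reading), "fx", "fy", "cx", "cy" (pixels), "distortion" ([k1, k2, p1, p2, k3] as OpenCV has them; the pictures are not rectified), "extrinsics" (4x4, takes a point from world to camera coordinates). Camera axes: x right, y down, z forward; pixel columns grow to the right and rows downward; lengths in m; the calibration is good to about 2 mm. A picture is of the moment at which its call begins.
- manip.hand_in(): hands the job in; it is judged then, once.
The state is a dict: "clock": time; "joint_pos": joint angles; "joint_velocities": joint speeds; "tau": joint torques, N m; "position": TCP position; "ee_rot": TCP orientation; "ft_force": force on the tool from outside, world axes, zero at the start; "torque": the same for the moment, N m; "grip_width": opening from 0.0 (shut) to 1.0 (fully open); "grasp_force": force on a finger pad.
Only numpy, scipy, OpenCV 4.12 (cv2) and the standard library are available. Lean on these libraries where they do the work, as an engineer would, in place of code of your own. Each camera call takes 0.05 s, during which the arm holds its last target. There are 200 camera calls.

## Working session

There is one attempt and no reset: what is moved stays moved. The work goes in short steps, Python scripts to look and compute and a shell command to move; the robot and the scene stay as the last step left them, time stands still between calls to the robot, and variables do not carry over. Pictures are saved under pics/ and viewed, at most 17 in all, crops included, and the job is handed in when it is done.

```bash
mkdir -p pics
cat > h.py <<'E'
import numpy as np, cv2
from workcell import manip, camera
def snap(n,f=None):
    c=camera(n)
    c['K']=np.array([[c['fx'],0,c['cx']],[0,c['fy'],c['cy']],[0,0,1.]]); c['D']=np.array(c['distortion'],float)
    if f: cv2.imwrite('pics/'+f,c['pixels'][:,:,::-1])
    return c
def ray(c,uv,z):
    "pixels -> world points on plane z"
    p=cv2.undistortPoints(np.array(uv,float).reshape(-1,1,2),c['K'],c['D']).reshape(-1,2)
    E=np.array(c['extrinsics']);R,t=E[:3,:3],E[:3,3]
    o=-R.T@t; d=np.c_[p,np.ones(len(p))]@R
    return o+d*((z-o[2])/d[:,2])[:,None]
def cloud(c):
    v,u=np.mgrid[:420,:560]
    p=cv2.undistortPoints(np.stack([u,v],-1).reshape(-1,1,2).astype(float),c['K'],c['D']).reshape(-1,2)
    z=c['z_map'].reshape(-1,1); E=np.array(c['extrinsics'])
    return ((np.c_[p,np.ones(len(p))]*z-E[:3,3])@E[:3,:3]).reshape(420,560,3)
E
python3 - <<'E'
from h import *
o=manip.get_obs(); print({k:np.round(v,3).tolist() for k,v in o.items()})
for n in('top','scene'):
    c=snap(n,n+'0.png'); E=np.array(c['extrinsics']); print(n,c['fx'],c['distortion'],np.round(-E[:3,:3].T@E[:3,3],3),np.round(E[:3,:3],2).tolist())
E
```

```text
{'clock': 0.0, 'joint_pos': [-1.302, 0.333, -0.065, 1.461, 0.022, 1.35, -0.089], 'joint_velocities': [0.001, -0.0, 0.0, -0.0, -0.0, 0.0, -0.001], 'tau': [0.001, -62.545, 0.05, -39.161, 0.016, 0.01, 0.0], 'position': [0.18, 0.598, 0.303], 'ee_rot': [0.145, 0.989, -0.001, -0.0], 'ft_force': [-0.401, 0.659, 0.4], 'torque': [0.019, -0.007, 0.029], 'grasp_force': 0.0, 'grip_width': 1.001}
top 418.23178091462484 [0.02536845 0.         0.         0.         0.        ] [0.043 0.359 1.535] [[-0.51, -0.86, -0.0], [-0.79, 0.47, -0.38], [0.33, -0.19, -0.92]]
scene 407.76451524972276 [-0.0922944  0.         0.         0.         0.       ] [-0.344 -0.634  1.002] [[0.61, -0.79, 0.02], [-0.47, -0.39, -0.79], [0.63, 0.48, -0.61]]
```

View pics/top0.png

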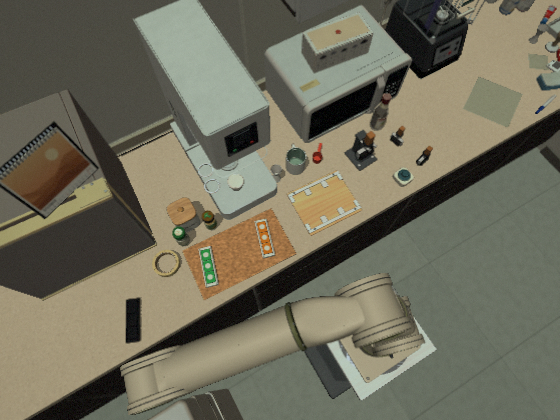

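View pics/scene0.png

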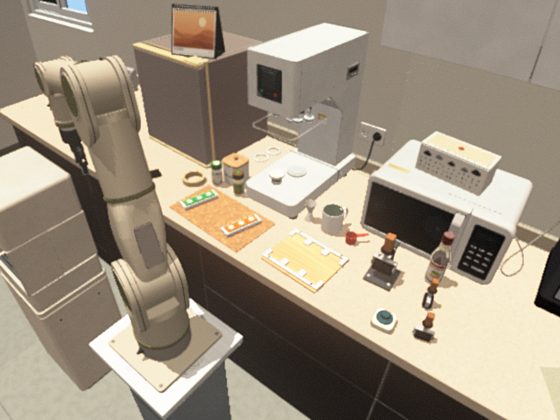

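The top view shows a green pack at (208,267) and an orange pack at (265,238) on the mat. The board is at (325,203), the roller on its hook at (363,150), small roller look-alikes at (398,133) and (425,155), and the black pack look-alike at (133,320). There is no blue pack.

```bash
cat > m.py <<'E'
from h import *
def rect(c,mask,z,minA=20):
    "min-area rect of mask pixels cast to plane z"
    ys,xs=np.nonzero(mask); 
    if len(xs)<minA: return None
    P=ray(c,np.c_[xs,ys],z)
    (x,y),(w,h),a=cv2.minAreaRect((P[:,:2]*1000).astype(np.float32))
    if w<h: w,h,a=h,w,a+90
    return np.round([x,y,w,h,(a+90)%180-90],1).tolist()
def col(c):
    hsv=cv2.cvtColor(c['pixels'],cv2.COLOR_RGB2HSV); return hsv[...,0].astype(int),hsv[...,1].astype(int),hsv[...,2].astype(int)
def packs(c,plane=0.0225):
    "panel colours: 2+ blobs near cloud z 12..45mm"
    H,S,V=col(c); P=cloud(c); out={}
    reach=(P[...,2]>0.008)&(P[...,2]<0.06)&(np.hypot(P[...,0],P[...,1])<1.0)
    for n,(a,b) in dict(orange=(5,20),green=(50,85),blue=(95,125)).items():
        m=((H>=a)&(H<=b)&(S>130)&(V>70)&reach).astype(np.uint8)
        k,l,st,ce=cv2.connectedComponentsWithStats(m)
        out[n]=[(st[i,4],np.round(ce[i]).tolist(),np.round(np.median(P[l==i],0)*1000).tolist()) for i in range(1,k) if st[i,4]>25]
    return out
E
python3 - <<'E'
from m import *
c=snap('top')
for n,l in packs(c).items(): print(n,l)
H,S,V=col(c);P=cloud(c)
def pr(name,box,cond,z):
    x0,y0,x1,y1=box; m=np.zeros((420,560),bool); m[y0:y1,x0:x1]=1
    m&=cond; k,l,st,_=cv2.connectedComponentsWithStats(m.astype(np.uint8)); 
    l=l==1+np.argmax(st[1:,4]); print(name,l.sum(),rect(c,l,z),np.round(np.percentile(P[l][:,2],[5,50,95])*1000))
w=(S<70)&(V>150)
pr('green',(190,235,222,292),w,.020); pr('orng',(250,210,280,262),w,.020)
pr('board',(280,165,365,240),P[...,2]>0.004,.010)
pr('mat',(175,205,302,302),(P[...,2]<0.012)&(S>110)&(H<16),.004)
ys,xs=np.nonzero((P[...,2]>0.004)&(np.mgrid[:420,:560][1]>280)&(np.mgrid[:420,:560][1]<372)&(np.mgrid[:420,:560][0]>160)&(np.mgrid[:420,:560][0]<240))
print('fence white')
pr('hook',(340,120,385,172),P[...,2]>0.02,.1)
m=np.zeros((420,560),bool);m[125:175,342:385]=1
for lo,hi in((2,20),(20,60),(60,100),(100,118),(118,128),(128,140),(140,150),(150,200)):
    q=P[m&(P[...,2]*1000>lo)&(P[...,2]*1000<hi)]*1000
    if len(q): print(lo,hi,len(q),np.round(q.min(0)),np.round(q.max(0)),np.round(np.median(q,0)))
cv2.imwrite('pics/crop0.png',cv2.resize(c['pixels'][110:300,160:440,::-1],None,fx=2.8,fy=2.8,interpolation=cv2.INTER_CUBIC))
E
```

```text
orange [(np.int32(206), [264.0, 238.0], [494.0, 158.0, 23.0])]
green [(np.int32(175), [208.0, 266.0], [506.0, 392.0, 24.0])]
blue []
green 107 [483.1, 460.2, 75.9, 28.8, -25.8] [-6. -0.  6.]
orng 62 [595.8, 133.4, 54.6, 29.2, 59.4] [-6. -0.  6.]
board 2388 [511.6, -118.2, 249.2, 221.3, 85.8] [ 5.  9. 17.]
mat 3711 [500.7, 266.0, 378.1, 208.8, 86.7] [-2.  4.  9.]
fence white
hook 511 [605.8, -361.5, 133.0, 94.0, -34.4] [ 46. 120. 186.]
2 20 633 [ 490. -538.    2.] [ 759. -253.   20.] [ 593. -363.    6.]
20 60 104 [ 553. -522.   20.] [ 694. -319.   60.] [ 640. -368.   39.]
60 100 184 [ 572. -400.   60.] [ 648. -320.   99.] [ 590. -349.   75.]
100 118 4 [ 563. -356.  101.] [ 646. -350.  117.] [ 636. -351.  105.]
118 128 63 [ 562. -387.  118.] [ 655. -342.  128.] [ 612. -352.  124.]
128 140 99 [ 563. -385.  128.] [ 650. -343.  140.] [ 621. -359.  131.]
140 150 9 [ 581. -372.  141.] [ 600. -353.  149.] [ 586. -357.  144.]
150 200 89 [ 578. -380.  151.] [ 607. -349.  192.] [ 591. -359.  182.]
```

View pics/crop0.png

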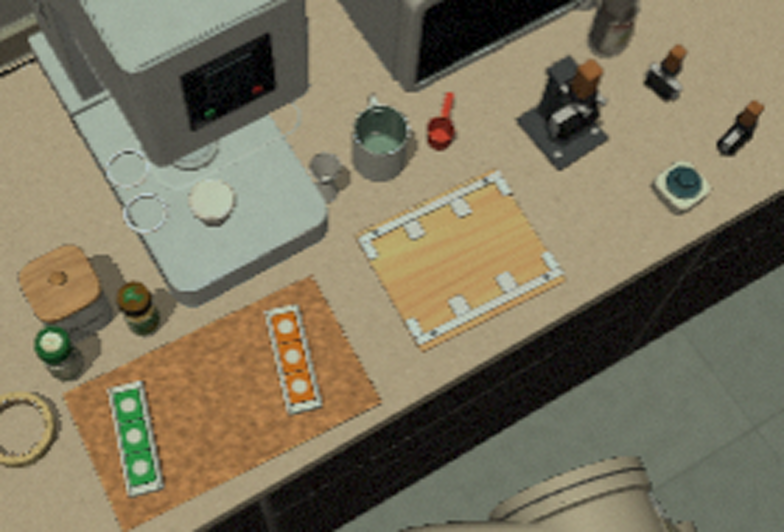

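```bash
cat >> m.py <<'E'
HUE=dict(orange=(5,20),green=(50,85))
def packrect(c,n,box,z=.0225,v=120,s=130):
    H,S,V=col(c); a,b=HUE[n]; m=np.zeros((420,560),bool); x0,y0,x1,y1=box; m[y0:y1,x0:x1]=1
    m&=(H>=a)&(H<=b)&(S>s)&(V>v); 
    m=cv2.morphologyEx(m.astype(np.uint8),cv2.MORPH_OPEN,np.ones((2,2),np.uint8))
    return m.sum(),rect(c,m,z)
E
python3 - <<'E'
from m import *
c=snap('top')
H,S,V=col(c)
print('px',[ (H[y,x],S[y,x],V[y,x]) for x,y in((264,227),(266,250),(285,240),(208,266),(205,253))])
print(packrect(c,'green',(195,240,222,290),.024,70))
for v in(150,190,220): print(packrect(c,'orange',(255,218,275,258),.024,v,150))
# board wood
m=np.zeros((420,560),bool);m[165:240,280:368]=1
w=m&(H>12)&(H<26)&(S>100)&(V>120); k,l,st,_=cv2.connectedComponentsWithStats(w.astype(np.uint8)); print('wood',rect(c,l==1+np.argmax(st[1:,4]),.008),st[1:,4].max())
P=cloud(c); w=m&(S<60)&(V>170)
k,l,st,_=cv2.connectedComponentsWithStats(cv2.dilate(w.astype(np.uint8),np.ones((3,3))))
print('fence',rect(c,w&(cv2.dilate(((H>12)&(H<26)&(S>100)&(V>120)&m).astype(np.uint8),np.ones((7,7)))>0),.015))
E
```

```text
px [(np.int64(16), np.int64(93), np.int64(181)), (np.int64(17), np.int64(139), np.int64(183)), (np.int64(14), np.int64(140), np.int64(153)), (np.int64(38), np.int64(32), np.int64(189)), (np.int64(38), np.int64(30), np.int64(189))]
(np.uint64(155), [503.2, 390.4, 125.6, 30.2, -16.1])
(np.uint64(150), [492.4, 156.8, 126.0, 30.5, -17.3])
(np.uint64(0), None)
(np.uint64(0), None)
wood [512.8, -120.7, 230.5, 155.5, 86.4] 1827
fence [513.5, -121.5, 232.0, 185.6, 86.4]
```

```bash
cat >> m.py <<'E'
from scipy.spatial.transform import Rotation as Ro
def go(x,y,z,yaw=None):
    "shift (mm, tool axes now) to world TCP x,y,z mm, and twist so that tool y lies along yaw+90 deg (mod 180)"
    o=manip.get_obs(); R=Ro.from_quat(o['ee_rot']).as_matrix(); p=np.array(o['position'])*1000
    a=np.degrees(np.arctan2(R[1,1],R[0,1])); tw=0
    if yaw is not None: tw=-np.radians((yaw+90-a+90)%180-90)
    print('at',np.round(p,1),'toolyaw',round((a-90+90)%180-90,2),'q7',np.round(o['joint_pos'][6],2),'t',round(o['clock'],1),'f',np.round(o['ft_force'],1),'grip',np.round(o['grip_width'],3),np.round(o['grasp_force'],1))
    print('shift',np.round(R.T@(np.array([x,y,z])-p),1),'twist',round(tw,3),'tilt',np.round(R[:2,2],4))
E
python3 -m creep '[[[-28,-22,7],0],[[-56,-44,14],0],[[-85,-66,20],0],[[-113,-88,27],0],[[-142,-111,34],0]]' 1 | tail -3
python3 -m creep '[[[-28,-22,7],0],[[-56,-44,14],0],[[-85,-66,20],0],[[-113,-88,27],0],[[-142,-111,34],0]]' |tail -1
python3 -m creep '[[[-28,-22,7],0],[[-56,-44,14],0],[[-85,-66,20],0],[[-113,-88,27],0],[[-142,-111,34],0]]' |tail -1
python3 - <<'E'
from m import *
go(492,157,200,-17)
c=snap('wrist','w1.png')
E
```

```text
ft_force: [1.0, 0.6, -0.2]
grip_width: 1.001
grasp_force: 0.0
grasp_force: 0.0
grasp_force: 0.0
at [492.6 155.7 201.7] toolyaw -16.69 q7 0.94 t 1.4 f [ 0.3  1.3 -0.2] grip 1.003 0.0
shift [1.  1.1 1.7] twist 0.005 tilt [0.0004 0.0004]
```

View pics/w1.png

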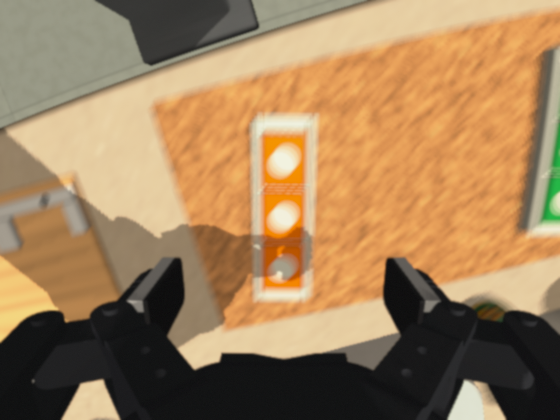

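The wrist view shows the orange pack upright in the picture, centred at about (284,208). Its outline spans columns 252–316 and rows 113–301, so the tool is already aligned with it.

```bash
cat >> m.py <<'E'
def wpack(c,n,box,z=.020):
    "outer rect of the white tray (rim plane z) and colour rect, from wrist view box"
    H,S,V=col(c); x0,y0,x1,y1=box; B=np.zeros((420,560),bool); B[y0:y1,x0:x1]=1
    w=(S<75)&(V>95)&B; a,b=HUE[n]
    g=B&((w)|((H>=a)&(H<=b)&(S>(200 if n=='orange' else 120))&(V>80)))
    k,l,st,_=cv2.connectedComponentsWithStats(cv2.morphologyEx(g.astype(np.uint8),cv2.MORPH_CLOSE,np.ones((5,5))))
    l=l==1+np.argmax(st[1:,4]); cc=((H>=a)&(H<=b)&(S>(200 if n=='orange' else 120))&(V>80))&B
    print('outer',rect(c,l,z),'colour',rect(c,cv2.morphologyEx(cc.astype(np.uint8),cv2.MORPH_OPEN,np.ones((3,3))),z+.004))
E
python3 - <<'E'
from m import *
c=snap('wrist'); H,S,V=col(c)
print([(H[y,x],S[y,x],V[y,x]) for x,y in((256,180),(284,140),(284,160),(312,240),(330,180),(256,260),(284,250),(330,260))])
wpack(c,'orange',(235,95,330,315))
print(ray(c,[[252,113],[316,113],[252,301],[316,301]],.02).round(4)[:,:2])
E
```

```text
[(np.int64(14), np.int64(160), np.int64(220)), (np.int64(16), np.int64(146), np.int64(243)), (np.int64(18), np.int64(255), np.int64(244)), (np.int64(14), np.int64(255), np.int64(186)), (np.int64(15), np.int64(157), np.int64(229)), (np.int64(14), np.int64(158), np.int64(147)), (np.int64(14), np.int64(225), np.int64(213)), (np.int64(15), np.int64(156), np.int64(230))]
outer [500.1, 155.6, 148.1, 45.6, -17.3] colour [499.7, 156.0, 124.7, 32.5, -17.6]
[[0.4262 0.1455]
 [0.4397 0.1894]
 [0.5704 0.097 ]
 [0.5862 0.1483]]
```

```bash
python3 -m creep '[[[1,1,2],0],[[1,1,2],0],[[1,1,2],0]]' |head -3
python3 - <<'E'
from m import *
go(500,155,79,-17.3)
c=snap('wrist','w2.png'); wpack(c,'orange',(215,75,350,335))
P=cloud(c); q=P[130:290,250:310]*1000; print('z',np.round(np.percentile(q[...,2],[10,50,90])))
c=snap('top'); print(packrect(c,'orange',(255,218,275,258),.024,150,150))
E
```

```text
clock: 1.8
position: [0.4907, 0.1597, 0.1998]
ee_rot: [0.144, 0.99, 0.0, -0.0]
at [490.7 159.7 199.8] toolyaw -16.59 q7 0.93 t 1.8 f [-0.7 -0.5 -0.3] grip 1.001 0.0
shift [-10.3  -1.9 120.8] twist 0.012 tilt [-0.0004  0.0005]
outer [500.3, 155.7, 148.5, 45.8, -17.2] colour [500.2, 156.0, 125.0, 32.6, -17.3]
z [16. 23. 24.]
(np.uint64(99), [477.6, 161.0, 96.1, 30.8, -17.7])
```

View pics/w2.png

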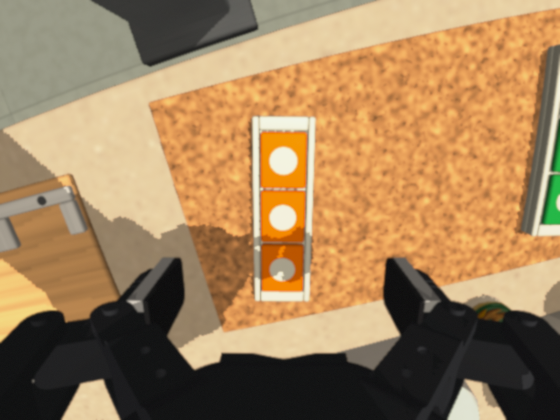

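The second view is sharp: the pack spans (253–315, 117–301) and nothing stands near the fingers. I'll grasp it and lift.

```bash
python3 -m creep '[[[-10,-2,30],0.01],[[-10,-2,65],0.01],[[-10,-2,95],0.01],[[-10,-2,112],0.01],[[-10,-2,121],0.01]]' |grep -E 'posi|ft_f'
python3 -m creep '[[[0,0,0],0],[[0,0,0],0],[[0,0,0],0],[[0,0,0],0],[[0,0,0],0]]' 0.4 40|grep -E 'posi|ft_f|gr'
python3 -m creep '[[[0,0,-5],0],[[0,0,-30],0],[[0,0,-60],0],[[0,0,-80],0],[[0,0,-90],0]]' |grep -E 'posi|ft_f|gr'
python3 - <<'E'
from m import *
go(518,-45,170,-3.6)
E
```

```text
position: [0.4988, 0.1539, 0.0766]
ft_force: [-0.3, 0.0, 0.3]
position: [0.5013, 0.1543, 0.0807]
ft_force: [-2.1, 0.6, 6.2]
grip_width: 0.525
grasp_force: 41.5
position: [0.5014, 0.1538, 0.1724]
ft_force: [0.6, 0.4, -2.8]
grip_width: 0.521
grasp_force: 41.7
at [501.4 153.8 172.4] toolyaw -17.31 q7 0.96 t 3.1 f [ 0.6  0.4 -2.8] grip 0.521 41.7
shift [ -75.  -184.9    2. ] twist -0.239 tilt [0.004  0.0022]
```

```bash
python3 -m creep '[[[-15,-37,-8],-0.05],[[-30,-74,-16],-0.1],[[-45,-111,-24],-0.15],[[-60,-148,-30],-0.2],[[-75,-185,-40],-0.239]]' |grep -E 'posi|gr'
python3 -m creep '[[[0,0,0],0],[[0,0,0],0],[[0,0,0],0]]' |grep -E 'posi|gr'
python3 - <<'E'
from m import *
go(518,-45,100,-3.6)
c=snap('wrist','w3.png')
P=cloud(c); q=P[100:300,250:320]*1000; print('z',np.round(np.percentile(q[...,2],[10,50,90])))
E
```

```text
position: [0.5161, -0.0472, 0.2087]
grip_width: 0.524
grasp_force: 41.7
position: [0.5167, -0.0449, 0.2086]
grip_width: 0.525
grasp_force: 41.7
at [516.7 -44.9 208.6] toolyaw -3.64 q7 1.58 t 3.8 f [ 0.4  0.7 -1.1] grip 0.525 41.7
shift [ -1.4  -0.  108.6] twist -0.001 tilt [-0.0005  0.0006]
z [149. 151. 152.]
```

View pics/w3.png

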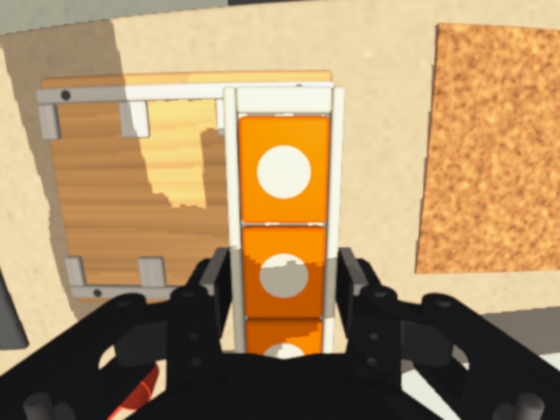

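The board is in view. The near bar runs along row ~92, the inner fence blocks sit at (134,119) and (151,272), and the far bar is at row ~292. The pack is held square. I'll read exact edges from profiles.

Run:
```python
from m import *
c=snap('wrist'); H,S,V=col(c); P=cloud(c)
w=(S<50)
def runs(a,off):
    d=np.diff(np.r_[0,a.astype(int),0]); return [(int(s)+off,int(e)+off-1) for s,e in zip(np.nonzero(d==1)[0],np.nonzero(d==-1)[0]) if e-s>4]
for x in(85,100,112): 
    r=runs(w[60:310,x],60); print('col',x,r)
    for s,e in r: print('   ',np.round(ray(c,[[x,s-.5],[x,e+.5]],.015)*1000,1)[:,:2].tolist())
for y in(112,120,130,265,275):
    r=runs(w[y,30:200],30); print('row',y,r)
    for s,e in r: print('   ',np.round(ray(c,[[s-.5,y],[e+.5,y]],.015)*1000,1)[:,:2].tolist())
```

```text
col 85 [(87, 101), (285, 296)]
    [[419.4, -190.2], [430.4, -192.2]]
    [[584.8, -226.4], [596.8, -229.4]]
col 100 [(87, 100), (286, 296)]
    [[420.6, -178.2], [430.8, -180.0]]
    [[586.3, -212.4], [597.3, -215.0]]
col 112 [(86, 100), (286, 309)]
    [[420.7, -168.6], [431.7, -170.4]]
    [[586.8, -201.2], [611.0, -206.6]]
row 112 [(38, 54), (119, 145)]
    [[434.5, -233.6], [435.9, -219.1]]
    [[440.6, -166.7], [442.3, -145.5]]
row 120 [(39, 56), (120, 146)]
    [[440.7, -234.1], [442.1, -218.7]]
    [[446.6, -167.0], [448.4, -145.6]]
row 130 [(41, 57), (121, 147)]
    [[448.5, -234.1], [449.9, -219.5]]
    [[454.2, -167.5], [455.9, -146.0]]
row 265 [(65, 80), (138, 161)]
    [[565.1, -241.1], [565.8, -226.0]]
    [[568.1, -174.0], [569.2, -152.8]]
row 275 [(67, 81), (140, 162), (194, 199)]
    [[574.8, -241.7], [575.4, -227.4]]
    [[577.7, -174.0], [578.7, -153.5]]
    [[580.1, -126.2], [580.3, -121.0]]
```

Run:
```python
from m import *
c=snap('wrist'); H,S,V=col(c); P=cloud(c)*1000
w=(S<50)
print('rimz',np.median(P[90:108,250:320,2]).round(1), 'panel',np.median(P[180:200,250:265,2]).round(1))
for x in(250,285,320):
    print(x,[ (y,V[y,x],S[y,x]) for y in range(80,96,2)])
z=np.median(P[90:108,250:320,2])/1000
for x in(250,285,320):
    y=next(y for y in range(80,100) if P[y,x,2]>100); print(x,y,np.round(ray(c,[[x,y-.5]],z)*1000,1)[0,:2])
for y in(110,150,200,230):
    xs=[x for x in range(200,380) if P[y,x,2]>120]; q=np.round(ray(c,[[min(xs)-.5,y],[max(xs)+.5,y]],z)*1000,1)[:,:2]; print(y,min(xs),max(xs),q.tolist(),q.mean(0))
go(517.2,-46.2,100,-3.3)
```

```text
rimz 147.3 panel 151.2
250 [(80, np.int64(246), np.int64(116)), (82, np.int64(236), np.int64(53)), (84, np.int64(243), np.int64(8)), (86, np.int64(233), np.int64(16)), (88, np.int64(242), np.int64(23)), (90, np.int64(248), np.int64(15)), (92, np.int64(249), np.int64(15)), (94, np.int64(248), np.int64(14))]
285 [(80, np.int64(246), np.int64(117)), (82, np.int64(239), np.int64(44)), (84, np.int64(245), np.int64(6)), (86, np.int64(232), np.int64(15)), (88, np.int64(243), np.int64(22)), (90, np.int64(248), np.int64(12)), (92, np.int64(249), np.int64(12)), (94, np.int64(249), np.int64(13))]
320 [(80, np.int64(246), np.int64(117)), (82, np.int64(239), np.int64(38)), (84, np.int64(245), np.int64(2)), (86, np.int64(232), np.int64(11)), (88, np.int64(243), np.int64(21)), (90, np.int64(248), np.int64(9)), (92, np.int64(249), np.int64(9)), (94, np.int64(249), np.int64(10))]
250 86 [440.2 -51.9]
285 86 [441. -39.]
320 86 [441.7 -26.1]
110 223 343 [[448.2, -62.9], [451.0, -17.6]] [449.6  -40.25]
150 225 342 [[463.2, -63.7], [466.0, -18.3]] [464.6 -41. ]
200 227 340 [[483.0, -65.0], [485.8, -19.5]] [484.4  -42.25]
230 229 339 [[495.7, -65.5], [498.5, -20.1]] [497.1 -42.8]
at [516.7 -43.8 208.4] toolyaw -3.48 q7 1.58 t 4.0 f [ 0.5  0.2 -1.6] grip 0.525 41.7
shift [ -0.7  -2.4 108.4] twist -0.003 tilt [-0.0009  0.0003]
```

```bash
python3 -m creep '[[[-1.5,-2.4,30],-0.003],[[-1.5,-2.4,65],-0.003],[[-1.5,-2.4,95],-0.003],[[-1.5,-2.4,108],-0.003],[[-1.5,-2.4,114],-0.003]]' |grep -E 'posi|ft_f'
python3 -m creep '[[[0,0,3],0],[[0,0,6],0],[[0,0,9],0],[[0,0,9],0]]' |grep -E 'posi|ft_f'
python3 - <<'E'
from m import *
go(518,-46.2,85,-3.3)
E
```

```text
position: [0.5167, -0.0466, 0.0922]
ft_force: [-0.3, -0.2, -2.4]
position: [0.5187, -0.0476, 0.0863]
ft_force: [-0.8, -0.4, -1.4]
at [518.7 -47.6  86.3] toolyaw -3.41 q7 1.67 t 4.7 f [-0.8 -0.4 -1.4] grip 0.524 41.7
shift [0.7 1.3 1.3] twist -0.002 tilt [0.001  0.0003]
```

```bash
python3 -m creep '[[[0,1,1],0],[[0,1,1],0],[[0,1,1],0]]' |grep -E 'posi|ft_f'
python3 -m creep '[[[0,0,0],0],[[0,0,0],0],[[0,0,0],0]]' 0.85 |grep -E 'posi|ft_f'
python3 -m creep '[[[0,0,-20],0],[[0,0,-60],0],[[0,0,-100],0],[[0,0,-120],0],[[0,0,-120],0]]' |grep -E 'posi|ft_f'
python3 - <<'E'
from m import *
go(503,390,200,-17)
c=snap('wrist','w4.png'); wpack(c,'orange',(200,70,370,345),.024)
E
```

```text
position: [0.5186, -0.0467, 0.0853]
ft_force: [-0.1, 0.3, -1.7]
position: [0.5185, -0.0468, 0.0851]
ft_force: [-0.4, -0.8, 0.1]
position: [0.5206, -0.0471, 0.21]
ft_force: [0.7, -0.7, 0.1]
at [520.6 -47.1 210. ] toolyaw -3.45 q7 1.59 t 5.6 f [ 0.7 -0.7  0.1] grip 0.855 0.0
shift [ 44.  435.3  10.4] twist 0.237 tilt [0.0081 0.0012]
outer [514.5, -62.1, 173.7, 108.2, -3.6] colour [516.1, -47.0, 124.4, 32.6, -3.5]
```

View pics/w4.png

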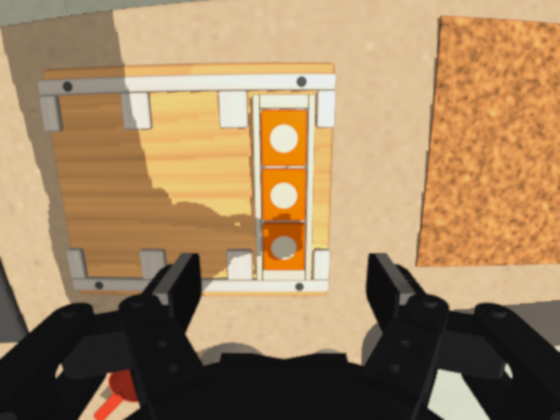

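The orange pack sits between the fences of its lane, at (284,190) in the picture. Next is the green one.

```bash
python3 -m creep '[[[4,40,2],0],[[8,80,4],0],[[12,120,6],0],[[16,160,8],0],[[20,200,10],0]]' 1 |grep -E 'posi'
python3 -m creep '[[[4,40,0],0],[[8,80,0],0],[[12,120,0],0],[[16,160,0],0],[[20,200,0],0]]' |grep -E 'posi'
python3 -m creep '[[[2,34,0],0.1],[[4,34,0],0.2],[[4,34,0],0.237],[[4,34,0],0.237],[[4,34,0],0.237]]' |grep -E 'posi'
python3 - <<'E'
from m import *
c=snap('wrist'); wpack(c,'green',(180,60,390,345))
go(503,390,80,-17)
P=cloud(c); print(P[200,284]*1000)
E
```

```text
position: [0.5094, 0.1557, 0.1938]
position: [0.5014, 0.3565, 0.1935]
position: [0.5001, 0.3885, 0.1937]
outer [510.8, 390.2, 148.8, 45.6, -16.0] colour [510.4, 390.6, 125.4, 32.8, -16.1]
at [500.3 388.4 194.1] toolyaw -16.94 q7 0.62 t 7.0 f [ 0.4 -0.3  0.9] grip 1.002 0.0
shift [ -2.2   2.5 114.1] twist 0.001 tilt [-0.0009 -0.0009]
[496.10742299 389.75766933  23.34537577]
```

```bash
python3 -m creep '[[[-9,5,30],-0.015],[[-9,5,65],-0.015],[[-9,5,92],-0.015],[[-9,5,106],-0.015],[[-9,5,112],-0.015]]' |grep -E 'posi|ft_f'
python3 -m creep '[[[0,0,0],0],[[0,0,0],0],[[0,0,0],0],[[0,0,0],0],[[0,0,0],0]]' 0.4 40|grep -E 'posi|ft_f|gr'
python3 -m creep '[[[0,0,-5],0],[[0,0,-30],0],[[0,0,-60],0],[[0,0,-90],0],[[0,0,-125],0]]' |grep -E 'posi|ft_f|gr'
python3 - <<'E'
from m import *
go(508.5,-198.1,207,-3.3)
E
```

```text
position: [0.5096, 0.3899, 0.0803]
ft_force: [-0.1, 0.1, 0.2]
position: [0.5114, 0.3919, 0.0852]
ft_force: [-1.2, -0.7, 6.7]
grip_width: 0.52
grasp_force: 40.9
position: [0.5099, 0.3908, 0.2091]
ft_force: [0.5, 1.3, -2.6]
grip_width: 0.519
grasp_force: 41.5
at [509.9 390.8 209.1] toolyaw -16.14 q7 0.64 t 8.2 f [ 0.5  1.3 -2.6] grip 0.519 41.5
shift [-162.4 -566.     2.6] twist -0.224 tilt [-0.0008 -0.0007]
```

```bash
python3 -m creep '[[[-11,-37,0],0],[[-22,-75,0],0],[[-32,-113,0],0],[[-43,-151,0],0],[[-54,-188,0],0]]' |grep -E 'posi'
python3 -m creep '[[[-11,-37,0],0],[[-22,-75,0],0],[[-32,-113,0],0],[[-43,-151,0],0],[[-54,-188,0],0]]' |grep -E 'posi'
python3 -m creep '[[[-11,-37,0],-0.05],[[-22,-75,0],-0.1],[[-32,-113,0],-0.15],[[-43,-151,0],-0.2],[[-54,-188,0],-0.224]]' |grep -E 'posi'
python3 -m creep '[[[0,0,0],0],[[0,0,0],0]]' |grep -E 'posi|gr'
python3 - <<'E'
from m import *
c=snap('wrist','w5.png'); P=cloud(c)*1000
z=np.median(P[90:105,255:315,2])/1000; print('rimz',z)
q=[]
for x in(250,285,320):
    y=next(y for y in range(60,110) if P[y,x,2]>100); q.append(ray(c,[[x,y-.5]],z)[0,:2]*1000)
print('near edge',np.round(q,1))
ms=[]
for y in(110,150,200,230):
    xs=[x for x in range(200,380) if P[y,x,2]>120]; ms.append(ray(c,[[min(xs)-.5,y],[max(xs)+.5,y]],z).mean(0)[:2]*1000)
print('mids',np.round(ms,1))
go(508.4,-197.9,85,-3.3)
E
```

```text
position: [0.5096, 0.1936, 0.2088]
position: [0.5092, -0.002, 0.2089]
position: [0.5088, -0.1976, 0.2089]
position: [0.5085, -0.1984, 0.2086]
grip_width: 0.522
grasp_force: 41.6
rimz 0.14284528972273985
near edge [[ 433.2 -206.9]
 [ 434.1 -193.6]
 [ 433.8 -180.1]]
mids [[ 441.5 -194.8]
 [ 456.8 -199.6]
 [ 477.8 -194. ]
 [ 490.7 -197.7]]
at [ 509.  -196.3  208.3] toolyaw -3.42 q7 1.92 t 9.7 f [ 0.4  0.5 -1.5] grip 0.52 41.6
shift [  0.6  -1.7 123.3] twist -0.002 tilt [0.0005 0.0004]
```

View pics/w5.png

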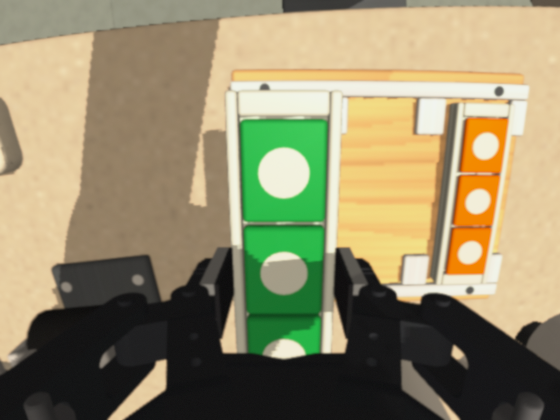

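```bash
python3 -m creep '[[[0,-1,30],0],[[0,-1,65],0],[[0,-1,95],0],[[0,-1,108],0],[[0,-1,114],0]]' |grep -E 'posi|ft_f'
python3 -m creep '[[[0,0,2],0],[[0,0,4],0],[[0,0,4],0],[[0,0,4],0]]' |grep -E 'posi|ft_f'
python3 - <<'E'
from m import *
go(508.4,-197.9,89,-3.3)
E
```

```text
position: [0.509, -0.1951, 0.093]
ft_force: [-3.2, 1.5, 5.5]
position: [0.5097, -0.1962, 0.0906]
ft_force: [0.5, -0.2, -1.9]
at [ 509.7 -196.2   90.6] toolyaw -3.27 q7 2.01 t 10.4 f [ 0.5 -0.2 -1.9] grip 0.518 43.5
shift [ 1.2 -1.8  1.6] twist 0.0 tilt [0.0011 0.0002]
```

```bash
python3 -m creep '[[[0.5,-1.5,1],0],[[0.5,-1.5,2],0],[[0.5,-1.5,2],0]]' |grep -E 'posi|ft_f'
python3 -m creep '[[[0,0,0],0],[[0,0,0],0],[[0,0,0],0]]' 0.85 |grep -E 'posi|ft_f'
python3 -m creep '[[[0,0,-20],0],[[0,0,-60],0],[[0,0,-100],0],[[0,0,-120],0],[[0,0,-120],0]]' |grep -E 'posi|ft_f'
python3 - <<'E'
from m import *
c=snap('wrist','w6.png'); wpack(c,'green',(200,70,370,345),.024)
go(592,-364,300,-3.3)
c=snap('top'); H,S,V=col(c); P=cloud(c)*1000
print(packs(c))
# green/ hook points
m=np.zeros((420,560),bool);m[125:175,342:385]=1
for n,cond in dict(grip=(P[...,2]>150)&(P[...,2]<200),tine=(P[...,2]>119)&(P[...,2]<140)).items():
    ys,xs=np.nonzero(m&cond); print(n,len(xs),np.c_[xs,ys].min(0),np.c_[xs,ys].max(0),np.round(np.median(P[ys,xs],0)))
E
```

```text
position: [0.509, -0.1981, 0.089]
ft_force: [-4.2, 4.0, 9.6]
position: [0.5087, -0.1982, 0.088]
ft_force: [0.2, -0.4, -0.4]
position: [0.5105, -0.1991, 0.2129]
ft_force: [-0.1, 0.3, -0.4]
outer [532.0, -200.4, 233.4, 153.3, -3.3] colour [508.0, -198.2, 125.2, 32.6, -2.8]
at [ 509.7 -198.5  210.3] toolyaw -3.31 q7 1.93 t 11.4 f [ 0.  -0.6  0.6] grip 0.851 0.0
shift [ -92.2 -160.5  -89.2] twist -0.0 tilt [ 0.0047 -0.0004]
{'orange': [(np.int32(27), [319.0, 150.0], [705.0, -219.0, 27.0]), (np.int32(194), [307.0, 208.0], [513.0, -44.0, 27.0])], 'green': [(np.int32(130), [341.0, 194.0], [495.0, -192.0, 27.0])], 'blue': []}
grip 20 [353 167] [360 174] [ 498. -233.  175.]Traceback (most recent call last):
  File "<stdin>", line 9, in <module>
    return umr_minimum(a, axis, None, out, keepdims, initial, where)
ValueError: zero-size array to reduction operation minimum which has no identity
```

View pics/w6.png

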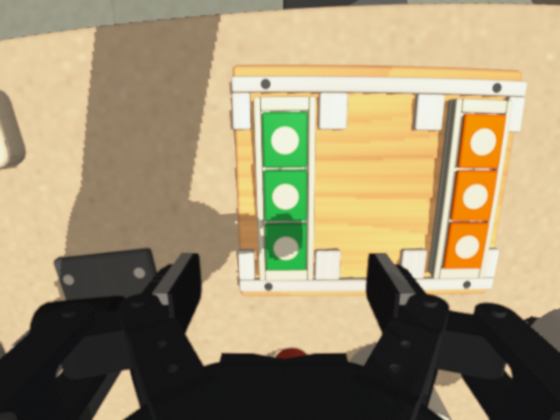

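The green pack sits in its lane at (285,190). Now I'll look at the hook from above.

```bash
python3 -m creep '[[[0,0,-40],0],[[0,0,-80],0],[[-15,-35,-110],0],[[-30,-70,-110],0],[[-42,-107,-110],0]]' 1|grep -E 'posi|ft_f'
python3 -m creep '[[[-14,-30,0],0],[[-28,-55,0],0],[[-28,-55,0],0],[[-28,-55,0],0]]' |grep -E 'posi|ft_f'
python3 - <<'E'
from m import *
go(592,-364,320)
c=snap('wrist','w7.png'); P=cloud(c)*1000
np.save('p7.npy',P)
E
```

```text
position: [0.5461, -0.3075, 0.3189]
ft_force: [0.5, -0.5, -0.3]
position: [0.5685, -0.3652, 0.315]
ft_force: [0.5, 0.3, 0.2]
at [ 568.5 -365.2  315. ] toolyaw -3.46 q7 2.21 t 12.2 f [0.5 0.3 0.2] grip 1.0 0.0
shift [-23.4   2.7  -5.1] twist 0 tilt [-0.0042  0.0005]
```

View pics/w7.png

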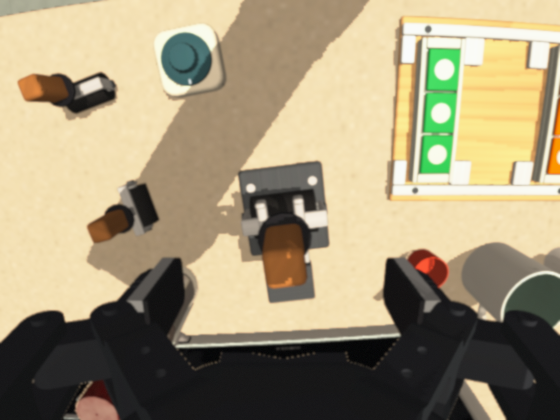

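The grip is at (285,256). The two tines (262,205) and (298,207) point up the picture, towards the robot. Mug at (520,290), scoop at (427,267) and timer at (186,60) are all clear.

Run:
```python
from m import *
c=snap('wrist'); P=cloud(c)*1000; H,S,V=col(c)
B=np.zeros((420,560),bool);B[150:310,225:345]=1
Z=P[...,2]
def show(n,m,z):
    m=m&B; k,l,st,_=cv2.connectedComponentsWithStats(m.astype(np.uint8)); l=l==1+np.argmax(st[1:,4])
    print(n,int(l.sum()),rect(c,l,z),np.round(np.median(P[l],0),1))
show('gripTop',(Z>182)&(Z<194),.187)
m=B&(Z>182)&(Z<194);print('z',np.round(np.percentile(Z[m],[5,50,95]),1))
# base plate: dark, low
show('base',(V<110)&(Z<30)&(Z>0),.008)
m=B&(V<110)&(Z<30)
for x in(245,255,265,290,305,315):
    y=next(y for y in range(150,200) if V[y,x]<110); print('base edge',x,y,np.round(P[y+4,x],1),np.round(ray(c,[[x,y-.5]],.008)*1000,1)[0,:2])
# tine layer
m=B&(Z>115)&(Z<140); k,l,st,ce=cv2.connectedComponentsWithStats(m.astype(np.uint8))
for i in range(1,k):
    if st[i,4]>10: print('tine',st[i],rect(c,l==i,.127,5),np.round(np.median(P[l==i],0)))
for y in range(190,262,6): print(y,[int(Z[y,x]) for x in range(240,332,6)])
# barrel ends
```

```text
gripTop 1575 [597.2, -366.9, 27.6, 27.1, 4.0] [ 597.4 -366.9  186. ]
z [183.  186.  187.2]
base 1995 [581.5, -369.2, 93.3, 46.6, -87.4] [ 573.1 -369.6    9.4]
base edge 245 170 [ 565.8 -407.3    8.9] [ 560.9 -407. ]
base edge 255 169 [ 565.2 -395.9   10.3] [ 560.4 -395.7]
base edge 265 168 [ 564.7 -384.5   10.5] [ 560.  -384.3]
base edge 290 165 [ 563.  -356.4   10. ] [ 558.3 -356.1]
base edge 305 163 [ 561.9 -339.4    8.7] [ 557.  -339.2]
base edge 315 162 [ 561.5 -328.2    8.8] [ 556.5 -327.9]
tine [ 253  194   60  109 2229] [611.5, -366.2, 92.5, 43.8, 3.8] [ 596. -362.  130.]
190 [9, 385, 10, 9, 10, 9, 8, 10, 9, 58, 60, 62, 10, 8, -1, 0]
196 [7, 10, 60, 60, 62, 64, 65, 67, 67, 124, 69, 70, 71, 10, 0, -1]
202 [0, 8, 69, 129, 70, 71, 72, 71, 73, 130, 123, 74, 73, 63, 57, 0]
208 [0, 51, 74, 125, 124, 75, 75, 76, 76, 124, 125, 77, 77, 76, 63, 0]
214 [60, 67, 75, 124, 124, 127, 130, 130, 129, 127, 124, 90, 90, 88, 89, 0]
220 [89, 89, 89, 125, 128, 130, 130, 129, 129, 129, 129, 89, 89, 89, 88, 0]
226 [88, 90, 90, 129, 130, 139, 139, 142, 141, 143, 132, 129, 88, 9, 9, -1]
232 [-1, 385, 89, 130, 147, 152, 154, 156, 156, 156, 129, 129, 10, 10, 8, 0]
238 [0, 0, 10, 130, 160, 164, 165, 166, 169, 168, 131, 130, 10, 9, 8, 0]
244 [0, 0, 8, 131, 174, 176, 177, 180, 180, 180, 171, 130, 9, 10, 10, 0]
250 [0, 0, 10, 8, 182, 183, 184, 185, 185, 185, 182, 122, 0, 0, 0, 0]
256 [-1, 0, 0, 0, 185, 185, 186, 186, 187, 186, 184, 124, 0, -1, 0, 0]
```

Run:
```python
from m import *
for n in('wrist','scene','top'):
    P=cloud(snap(n))*1000; X,Y,Z=P[...,0],P[...,1],P[...,2]
    for lo,hi in((100,200),(200,300),(300,420)):
        m=(X>640)&(X<900)&(Y>-430)&(Y<-300)&(Z>lo)&(Z<hi)
        if m.sum()>5: print(n,lo,hi,m.sum(),'xmin pct',np.round(np.percentile(X[m],[1,5,50])))
go(597.2,-366.9,215,3.8); go(597.2,-366.9,215,93.8)
```

```text
wrist 100 200 726 xmin pct [640. 642. 648.]
scene 100 200 537 xmin pct [647. 764. 769.]
scene 200 300 1221 xmin pct [764. 767. 846.]
scene 300 420 531 xmin pct [884. 886. 893.]
top 100 200 392 xmin pct [642. 648. 768.]
top 200 300 1407 xmin pct [763. 765. 832.]
top 300 420 368 xmin pct [885. 887. 893.]
at [ 569.2 -362.6  317.9] toolyaw -3.23 q7 2.21 t 12.5 f [-0.8 -0.3 -1. ] grip 1.001 0.0
shift [-28.1  -2.8 102.9] twist -0.123 tilt [0.0004 0.0009]
at [ 569.2 -362.6  317.9] toolyaw -3.23 q7 2.21 t 12.5 f [-0.8 -0.3 -1. ] grip 1.001 0.0
shift [-28.1  -2.8 102.9] twist 1.448 tilt [0.0004 0.0009]
```

```bash
python3 -m creep '[[[-8,0,0],0.12],[[-16,-1,0],0.24],[[-28,-3,0],0.36],[[-28,-3,0],0.48],[[-28,-3,0],0.6]]' |grep -E 'posi'
python3 -m creep '[[[0,0,0],0.12],[[0,0,0],0.24],[[0,0,0],0.36],[[0,0,0],0.48],[[0,0,0],0.6]]' |grep -E 'posi'
python3 -m creep '[[[0,0,0],0.12],[[0,0,0],0.24],[[0,0,0],0.25],[[0,0,0],0.25]]' |grep -E 'posi'
python3 - <<'E'
from m import *
c=snap('wrist'); P=cloud(c)*1000; Z=P[...,2]
m=(Z>182)&(Z<194)&(abs(P[...,0]-597)<50)&(abs(P[...,1]+367)<50); k,l,st,_=cv2.connectedComponentsWithStats(m.astype(np.uint8)); l=l==1+np.argmax(st[1:,4]); print(rect(c,l,.187),np.round(np.median(P[l],0),1),st[1:,4].max())
go(597.2,-366.9,218,93.8)
E
```

```text
position: [0.5976, -0.3673, 0.318]
position: [0.597, -0.3674, 0.3183]
position: [0.597, -0.3677, 0.3181]
[599.5, -365.4, 27.1, 26.8, 3.8] [ 599.4 -365.7  186. ] 1716
at [ 597.  -367.8  318. ] toolyaw -86.12 q7 0.86 t 13.7 f [-0.7 -0.4  0.3] grip 1.001 0.0
shift [  0.9   0.2 100. ] twist 0.001 tilt [0.0004 0.0004]
```

```bash
python3 -m creep '[[[1.5,1.4,30],0],[[1.5,1.4,60],0],[[1.5,1.4,85],0],[[1.5,1.4,97],0],[[1.5,1.4,100],0]]' |grep -E 'posi|ft'
python3 -m creep '[[[0,0,0],0],[[0,0,0],0]]' |grep -E 'posi|ft'
python3 -m creep '[[[0,0,0],0],[[0,0,0],0],[[0,0,0],0],[[0,0,0],0],[[0,0,0],0]]' 0.15 100|grep -E 'posi|ft|gr'
python3 - <<'E'
from m import *
go(537,-369,232,93.8)
E
```

```text
position: [0.5977, -0.366, 0.2156]
ft_force: [0.0, 0.4, -0.3]
position: [0.5985, -0.3674, 0.2196]
ft_force: [-0.2, 0.4, -0.1]
position: [0.5984, -0.367, 0.2184]
ft_force: [-0.4, -0.9, 0.7]
grip_width: 0.315
grasp_force: 98.8
at [ 598.4 -367.   218.4] toolyaw -86.38 q7 0.89 t 14.7 f [-0.4 -0.9  0.7] grip 0.315 98.8
shift [  1.9 -61.4 -13.6] twist -0.003 tilt [ 0.0008 -0.0002]
```

```bash
python3 -m creep '[[[0,0,-5],0],[[0,0,-10],0],[[0,0,-14],0],[[0,0,-14],0]]' |grep -E 'posi|ft'
python3 -m creep '[[[0,-12,0],0],[[0,-32,0],0],[[0,-55,0],0],[[0,-78,0],0],[[0,-95,0],0]]' |grep -E 'posi|ft|gr'
python3 -m creep '[[[0,0,-20],0],[[0,0,-40],0],[[0,0,-40],0],[[0,0,-40],0]]' |grep -E 'posi|ft|gr'
python3 - <<'E'
from m import *
go(508.3,-198.1,272,86.7)
c=snap('scene','s1.png'); cv2.imwrite('pics/s1c.png',cv2.resize(c['pixels'][180:360,220:460,::-1],None,fx=3,fy=3))
E
```

```text
position: [0.5983, -0.3671, 0.2328]
ft_force: [0.8, -0.9, -3.4]
position: [0.5011, -0.3733, 0.2317]
ft_force: [0.2, -0.6, -4.8]
grip_width: 0.317
grasp_force: 99.1
position: [0.5036, -0.3731, 0.2724]
ft_force: [0.4, -0.4, -5.1]
grip_width: 0.316
grasp_force: 100.3
at [ 503.6 -373.1  272.4] toolyaw -86.39 q7 0.94 t 15.8 f [ 0.4 -0.4 -5.1] grip 0.316 100.3
shift [174.4  15.7   0.3] twist 0.121 tilt [ 0.0017 -0.0005]
```

View pics/s1c.png

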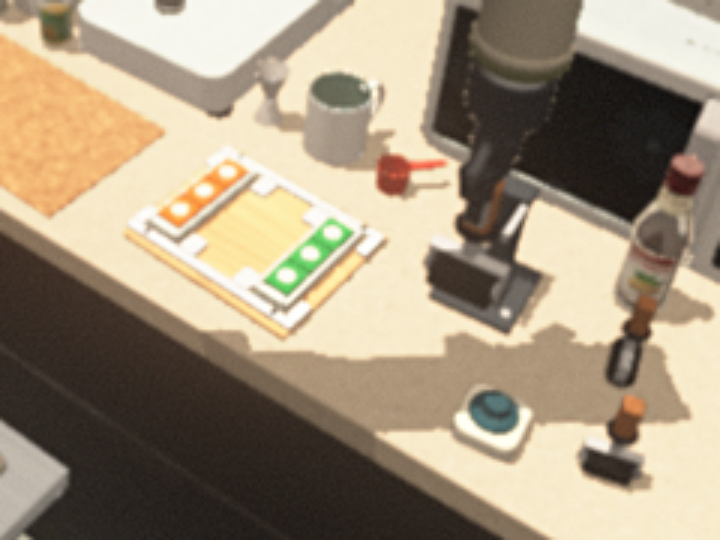

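The roller is free of the hook, hanging upright at about (470,270) in the crop, and both packs are still in their lanes. Moving over the green pack.

```bash
python3 -m creep '[[[30,3,0],0.03],[[65,6,0],0.06],[[105,9,0],0.09],[[140,12,0],0.121],[[174,16,0],0.121]]' |grep -E 'posi|ft'
python3 -m creep '[[[0,0,20],0],[[0,0,40],0],[[0,0,48],0],[[0,0,48],0]]' |grep -E 'posi|ft|gr'
python3 - <<'E'
from m import *
go(508.3,-198.1,212,86.7)
E
```

```text
position: [0.5077, -0.1959, 0.2703]
ft_force: [0.3, 0.1, -3.8]
position: [0.507, -0.1977, 0.2214]
ft_force: [-0.3, -1.3, -4.5]
grip_width: 0.317
grasp_force: 100.1
at [ 507.  -197.7  221.4] toolyaw 86.66 q7 0.51 t 16.6 f [-0.3 -1.3 -4.5] grip 0.317 100.1
shift [-0.3  1.3  9.4] twist -0.001 tilt [-0.0045  0.0003]
```

```bash
python3 -m creep '[[[0,1,5],0],[[0,1,8],0],[[0,1,9],0],[[0,1,9],0]]' |grep -E 'posi|ft'
python3 -m creep '[[[0,0,1],0],[[0,0,2],0],[[0,0,2],0]]' |grep -E 'posi|ft'
python3 -m creep '[[[0,0,1],0],[[0,0,2],0],[[0,0,2],0]]' |grep -E 'posi|ft'
```

```text
position: [0.5094, -0.1988, 0.2151]
ft_force: [0.3, -0.4, -4.8]
position: [0.5094, -0.1983, 0.2129]
ft_force: [1.0, -0.3, -4.8]
position: [0.5096, -0.1983, 0.211]
ft_force: [0.3, 0.0, -4.1]
```

```bash
python3 -m creep '[[[0,0,0.5],0],[[0,0,1],0],[[0,0,1],0]]' |grep -E 'posi|ft'
python3 -m creep '[[[0,0,0],0],[[0,0,0],0]]' |grep -E 'posi|ft'
```

```text
position: [0.5096, -0.1983, 0.2101]
ft_force: [0.1, 0.4, -0.3]
position: [0.5095, -0.1983, 0.21]
ft_force: [-0.5, 0.9, 0.6]
```

```bash
for i in 1; do 
python3 -m creep '[[[0,0,0.5],0],[[0,0,1],0],[[0,0,1],0]]' |grep -E 'posi|ft'
python3 -m creep '[[[0,0,0.5],0],[[0,0,1],0],[[0,0,1],0]]' |grep -E 'posi|ft'
python3 -m creep '[[[0,0,0.5],0],[[0,0,1],0],[[0,0,1],0]]' |grep -E 'posi|ft'
done
```

```text
position: [0.5094, -0.1983, 0.2088]
ft_force: [-1.2, -0.5, 0.4]
position: [0.5093, -0.1983, 0.2078]
ft_force: [0.1, -0.7, -0.4]
position: [0.5097, -0.1984, 0.2072]
ft_force: [0.1, 0.5, 4.2]
```

```bash
python3 -m creep '[[[0,0,0.5],0],[[0,0,0.5],0],[[0,0,0.5],0]]' |grep -E 'posi|ft'
python3 -m creep '[[[0,0,0.5],0],[[0,0,0.5],0],[[0,0,0.5],0]]' |grep -E 'posi|ft'
```

```text
position: [0.5101, -0.1984, 0.2072]
ft_force: [0.2, -0.0, 8.4]
position: [0.5104, -0.1985, 0.2071]
ft_force: [0.7, 1.5, 12.0]
```

```bash
python3 -m creep '[[[0,5,0],0],[[0,10,0],0],[[0,15,0],0],[[0,20,0],0],[[0,25,0],0]]' |grep -E 'posi|ft'
python3 -m creep '[[[0,5,0],0],[[0,10,0],0],[[0,15,0],0],[[0,20,0],0],[[0,25,0],0]]' |grep -E 'posi|ft'
python3 -m creep '[[[0,0,0],0],[[0,0,0],0]]' |grep -E 'posi|ft'
```

```text
position: [0.5354, -0.1999, 0.2071]
ft_force: [-1.2, 1.1, 12.1]
position: [0.5604, -0.2013, 0.2072]
ft_force: [-0.4, 1.0, 12.3]
position: [0.5606, -0.2013, 0.2072]
ft_force: [0.3, 2.7, 11.0]
```

Smooth, and the height holds at rim level. Rolling back to the other end.

```bash
python3 -m creep '[[[0,-6,0],0],[[0,-12,0],0],[[0,-18,0],0],[[0,-24,0],0],[[0,-30,0],0]]' |grep -E 'posi|ft'
python3 -m creep '[[[0,-6,0],0],[[0,-12,0],0],[[0,-18,0],0],[[0,-24,0],0],[[0,-30,0],0]]' |grep -E 'posi|ft'
python3 -m creep '[[[0,-6,0],0],[[0,-12,0],0],[[0,-18,0],0],[[0,-24,0],0],[[0,-30,0],0]]' |grep -E 'posi|ft'
python3 -m creep '[[[0,-5,0],0],[[0,-10,0],0],[[0,-13,0],0],[[0,-13,0],0]]' |grep -E 'posi|ft'
```

```text
position: [0.5302, -0.1996, 0.2071]
ft_force: [0.5, 1.0, 11.5]
position: [0.5003, -0.1979, 0.2071]
ft_force: [-0.5, 1.2, 12.7]
position: [0.4704, -0.1963, 0.2071]
ft_force: [0.3, 0.4, 13.0]
position: [0.4571, -0.1956, 0.2071]
ft_force: [0.6, 1.2, 11.4]
```

```bash
python3 -m creep '[[[0,20,0],0],[[0,40,0],0],[[0,52,-10],0],[[0,52,-40],0],[[0,52,-43],0]]' |grep -E 'posi|ft'
python3 -m creep '[[[35,0,0],0],[[75,0,0],0],[[115,0,0],0],[[148,0,0],0],[[151,0,0],0]]' |grep -E 'posi|ft'
python3 - <<'E'
from m import *
c=snap('wrist','w8.png'); H,S,V=col(c); P=cloud(c)*1000
go(516.3,-46.9,215,86.7)
a,b=HUE['green']
m=((H>=a)&(H<=b)&(S>120)&(V>60)&(abs(P[...,0]-508)<90)&(abs(P[...,1]+198)<40)).astype(np.uint8)
k,l,st,_=cv2.connectedComponentsWithStats(m)
for i in range(1,k):
    if st[i,4]>60: print(st[i,4],np.round(np.percentile(P[l==i],50,axis=0),1))
w=(S<60)&(V>140)&(abs(P[...,0]-508)<70)&(abs(P[...,1]+198)<26)&(P[...,2]>15); print('rim',w.sum(),np.round(np.median(P[w],0),1))
E
```

```text
position: [0.5095, -0.1993, 0.2516]
ft_force: [1.1, -2.1, -3.2]
position: [0.517, -0.0398, 0.2476]
ft_force: [0.6, 1.5, -4.1]
at [516.8 -42.4 247.7] toolyaw 87.1 q7 0.14 t 22.5 f [-0.1 -0.7 -4.5] grip 0.314 100.7
shift [-4.6 -0.2 32.7] twist 0.007 tilt [-0.0016  0.0018]
135 [ 479.6 -205.5   23.5]
131 [ 538.  -208.5   23.6]
311 [ 508.7 -208.6   23.7]
rim 394 [ 510.3 -200.8   23.7]
```

View pics/w8.png

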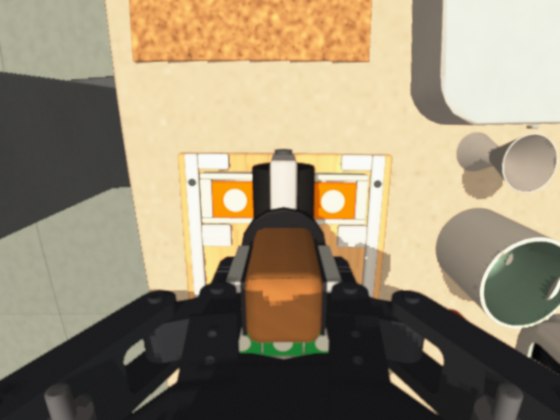

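All green panels now read at rim height (23.6 vs 23.7 mm). The orange pack is home under the barrel, at (283,200). Same again there.

```bash
python3 -m creep '[[[-4,0,10],0.005],[[-4,0,25],0.005],[[-4,0,32],0.005],[[-4,0,34],0.005],[[-4,0,34],0.005]]' |grep -E 'posi|ft'
python3 -m creep '[[[0,0,1],0],[[0,0,2],0],[[0,0,3],0],[[0,0,3],0]]' |grep -E 'posi|ft'
python3 - <<'E'
from m import *
go(516.3,-46.9,207.2,86.7)
E
```

```text
position: [0.5162, -0.0526, 0.214]
ft_force: [-0.2, -0.1, -5.1]
position: [0.517, -0.0515, 0.212]
ft_force: [0.4, 0.9, -4.1]
at [517.  -51.5 212. ] toolyaw 86.39 q7 0.19 t 23.3 f [ 0.4  0.9 -4.1] grip 0.312 100.5
shift [ 4.5 -1.   4.8] twist -0.005 tilt [0.0003 0.0003]
```

```bash
python3 -m creep '[[[4.5,-1,-1],0],[[4.5,-1,-1],0],[[4.5,-1,-1],0]]' |grep -E 'posi|ft'
python3 -m creep '[[[0,0,1],0],[[0,0,2],0],[[0,0,3],0],[[0,0,4],0],[[0,0,4],0]]' |grep -E 'posi|ft'
python3 -m creep '[[[0,0,0.5],0],[[0,0,1],0],[[0,0,1],0]]' |grep -E 'posi|ft'
python3 -m creep '[[[0,0,0.5],0],[[0,0,1],0],[[0,0,1],0]]' |grep -E 'posi|ft'
```

```text
position: [0.5163, -0.0464, 0.213]
ft_force: [-0.2, 0.2, -4.7]
position: [0.5164, -0.0469, 0.209]
ft_force: [-0.3, 0.4, -0.6]
position: [0.5163, -0.0469, 0.2079]
ft_force: [0.4, 1.3, 0.9]
position: [0.5165, -0.047, 0.2072]
ft_force: [-0.1, 0.6, 3.3]
```

```bash
python3 -m creep '[[[0,0,0.5],0],[[0,0,1],0],[[0,0,1],0]]' |grep -E 'posi|ft'
python3 -m creep '[[[0,5,0],0],[[0,10,0],0],[[0,15,0],0],[[0,20,0],0],[[0,25,0],0]]' |grep -E 'posi|ft'
python3 -m creep '[[[0,5,0],0],[[0,10,0],0],[[0,15,0],0],[[0,20,0],0],[[0,25,0],0]]' |grep -E 'posi|ft'
python3 -m creep '[[[0,-6,0],0],[[0,-12,0],0],[[0,-18,0],0],[[0,-24,0],0],[[0,-30,0],0]]' |grep -E 'posi|ft'
python3 -m creep '[[[0,-6,0],0],[[0,-12,0],0],[[0,-18,0],0],[[0,-24,0],0],[[0,-30,0],0]]' |grep -E 'posi|ft'
python3 -m creep '[[[0,-6,0],0],[[0,-12,0],0],[[0,-18,0],0],[[0,-24,0],0],[[0,-30,0],0]]' |grep -E 'posi|ft'
python3 -m creep '[[[0,-5,0],0],[[0,-10,0],0],[[0,-12,0],0],[[0,-12,0],0]]' |grep -E 'posi|ft'
```

```text
position: [0.5173, -0.047, 0.2071]
ft_force: [0.6, -0.0, 13.0]
position: [0.5423, -0.0486, 0.2071]
ft_force: [-0.9, 1.0, 12.9]
position: [0.5673, -0.0501, 0.2071]
ft_force: [-0.9, 1.1, 11.7]
position: [0.537, -0.0483, 0.2071]
ft_force: [-0.3, 0.9, 11.0]
position: [0.5072, -0.0464, 0.2071]
ft_force: [0.1, 0.7, 13.0]
position: [0.4773, -0.0446, 0.2071]
ft_force: [0.6, -0.6, 12.8]
position: [0.4651, -0.0438, 0.2071]
ft_force: [0.4, -1.2, 12.5]
```

```bash
python3 -m creep '[[[0,15,0],0],[[0,30,-5],0],[[0,40,-35],0],[[0,40,-65],0],[[0,40,-65],0]]' |grep -E 'posi|ft'
python3 -m creep '[[[-40,0,0],0],[[-80,0,0],0],[[-120,0,0],0],[[-160,0,0],0],[[-200,0,0],0]]' |grep -E 'posi|ft'
python3 -m creep '[[[-40,0,0],0],[[-80,0,0],-0.05],[[-110,0,0],-0.1],[[-120,0,0],-0.121],[[-120,0,0],-0.121]]' |grep -E 'posi|ft'
python3 -m creep '[[[0,0,0],0],[[0,0,0],0]]' |grep -E 'posi|ft'
python3 - <<'E'
from m import *
go(503.6,-373.1,272.4,93.8)
for n in('wrist','scene'):
    c=snap(n,n+'9.png'); H,S,V=col(c); P=cloud(c)*1000
    for nm,x,y,hu in(('green',508,-198,(50,85)),('orange',516,-47,(5,20))):
        m=((H>=hu[0])&(H<=hu[1])&(S>150)&(V>60)&(abs(P[...,0]-x)<75)&(abs(P[...,1]-y)<23)&(P[...,2]>14)).astype(np.uint8)
        k,l,st,_=cv2.connectedComponentsWithStats(m)
        print(n,nm,[(int(st[i,4]),np.round(np.median(P[l==i],axis=0),1).tolist()) for i in range(1,k) if st[i,4]>20])
        w=(S<60)&(V>140)&(abs(P[...,0]-x)<75)&(abs(P[...,1]-y)<26)&(P[...,2]>18); print('rim',w.sum(),np.round(np.median(P[w],0),1))
E
```

```text
position: [0.5061, -0.0474, 0.2747]
ft_force: [1.5, -0.1, -4.2]
position: [0.4907, -0.2471, 0.2697]
ft_force: [0.1, -0.3, -2.9]
position: [0.4815, -0.369, 0.2696]
ft_force: [-1.8, 0.8, -4.7]
position: [0.4843, -0.3643, 0.27]
ft_force: [-0.7, 0.6, -3.6]
at [ 484.3 -364.3  270. ] toolyaw -86.65 q7 0.95 t 28.5 f [-0.7  0.6 -3.6] grip 0.319 101.0
shift [-9.9 18.8 -2.4] twist -0.008 tilt [-0.0009  0.0014]
wrist green [(484, [468.1, -208.7, 23.3]), (593, [510.7, -209.7, 23.3]), (727, [553.6, -210.1, 23.3])]
rim 2250 [ 522.7 -215.3   23.3]
wrist orange []
rim 0 [nan nan nan]
scene green []
rim 261 [ 505.8 -199.7   23.7]
scene orange [(86, [497.0, -49.4, 24.4])]
rim 191 [516.7 -47.2  23.8]
  return _methods._mean(a, axis=axis, dtype=dtype,
  ret = um.true_divide(
```

Run:
```python
from m import *
for n in('scene','top'):
    c=snap(n); P=cloud(c)*1000; e=np.array([.9983,-.0576])
    for nm,ctr in(('green',(508,-198.2)),('orange',(516.1,-47))):
        d=P[...,:2]-np.array(ctr); a=d@e; b=d@np.array([.0576,.9983]); o=[]
        for x in(-43,0,43):
            m=(abs(a-x)<16)&(abs(b)<12)&(P[...,2]>10)&(P[...,2]<40); o.append((int(m.sum()),np.round(np.median(P[m][:,2]),1) if m.any() else None))
        r=(abs(a)<70)&(abs(abs(b)-20.5)<2.5)&(P[...,2]>10)&(P[...,2]<40); print(n,nm,o,'rim',int(r.sum()),np.round(np.median(P[r][:,2]),1))
```

```text
scene green [(56, np.float64(23.8)), (51, np.float64(23.3)), (50, np.float64(23.7))] rim 130 22.0
scene orange [(46, np.float64(24.6)), (43, np.float64(23.7)), (42, np.float64(24.3))] rim 128 22.7
top green [(40, np.float64(24.2)), (46, np.float64(23.2)), (39, np.float64(22.8))] rim 51 22.2
top orange [(48, np.float64(23.2)), (46, np.float64(24.1)), (44, np.float64(24.0))] rim 62 22.8
```

```bash
python3 -m creep '[[[-10,19,10],-0.005],[[-10,19,25],-0.005],[[-10,19,34],-0.005],[[-10,19,34],-0.005]]' |grep -E 'posi|ft'
python3 -m creep '[[[0,0,0],0],[[0,0,0],0]]' |grep -E 'posi|ft'
python3 - <<'E'
from m import *
go(598.4,-367,235,93.62)
E
```

```text
position: [0.503, -0.3732, 0.2347]
ft_force: [-1.0, -0.8, -4.5]
position: [0.5035, -0.3745, 0.2377]
ft_force: [-0.2, 0.1, -4.8]
at [ 503.5 -374.5  237.7] toolyaw -86.4 q7 0.98 t 29.2 f [-0.2  0.1 -4.8] grip 0.316 100.7
shift [ 1.5 95.2  2.7] twist -0.0 tilt [ 0.0006 -0.0002]
```

```bash
python3 -m creep '[[[1.5,19,2],0],[[1.5,38,2],0],[[1.5,57,2],0],[[1.5,76,2],0],[[1.5,95,2],0]]' |grep -E 'posi|ft'
python3 -m creep '[[[0,0,0],0],[[0,0,0],0]]' |grep -E 'posi|ft'
python3 - <<'E'
from m import *
go(598.4,-367,218.4,93.62)
E
```

```text
position: [0.5994, -0.3667, 0.2359]
ft_force: [-0.8, -0.4, -4.1]
position: [0.5992, -0.3665, 0.2353]
ft_force: [-0.5, -0.7, -4.2]
at [ 599.2 -366.5  235.3] toolyaw -86.3 q7 0.9 t 29.8 f [-0.5 -0.7 -4.2] grip 0.314 101.0
shift [-0.4 -0.8 16.9] twist 0.001 tilt [ 0.0003 -0.0006]
```

```bash
python3 -m creep '[[[-0.4,-0.8,5],0],[[-0.4,-0.8,10],0],[[-0.4,-0.8,14],0],[[-0.4,-0.8,16],0],[[-0.4,-0.8,17],0]]' |grep -E 'posi|ft'
python3 -m creep '[[[0,0,0.5],0],[[0,0,0.5],0],[[0,0,0.5],0]]' |grep -E 'posi|ft'
python3 -m creep '[[[0,0,0],0],[[0,0,0],0],[[0,0,0],0],[[0,0,0],0]]' 0.6 40|grep -E 'posi|ft|gr'
python3 -m creep '[[[0,0,0],0],[[0,0,0],0],[[0,0,0],0]]' 1|grep -E 'posi|ft|gr'
python3 -m creep '[[[0,0,-30],0],[[0,0,-70],0],[[0,0,-100],0],[[0,0,-100],0],[[0,0,-100],0]]' |grep -E 'posi|ft|gr'
python3 - <<'E'
from m import *
c=snap('wrist','w10.png'); P=cloud(c)*1000; Z=P[...,2]
m=(Z>180)&(Z<194)&(abs(P[...,0]-597)<50)&(abs(P[...,1]+367)<50); k,l,st,_=cv2.connectedComponentsWithStats(m.astype(np.uint8)); l=l==1+np.argmax(st[1:,4]); print(rect(c,l,.187),np.round(np.median(P[l],0),1),st[1:,4].max())
go(508,-198,300,86.7)
E
```

```text
position: [0.5968, -0.3675, 0.2184]
ft_force: [-6.7, 4.7, 9.5]
position: [0.5969, -0.3675, 0.2184]
ft_force: [-5.3, 3.3, 5.6]
position: [0.5977, -0.3675, 0.2175]
ft_force: [-0.1, 0.2, 0.0]
grip_width: 0.6
grasp_force: 0.0
position: [0.5976, -0.3674, 0.2173]
ft_force: [1.2, 0.2, 0.2]
grip_width: 0.985
grasp_force: 0.0
position: [0.5978, -0.3681, 0.3195]
ft_force: [0.2, -0.4, -1.8]
grip_width: 1.0
grasp_force: 0.0
[598.0, -365.7, 27.6, 27.2, -86.5] [ 598.2 -365.8  186. ] 1763
at [ 597.6 -367.5  317.7] toolyaw -86.39 q7 0.87 t 31.5 f [-0.8 -0.4 -1. ] grip 1.0 0.0
shift [174.8 -78.8  17.6] twist 0.121 tilt [ 0.0009 -0.0001]
```

View pics/w10.png

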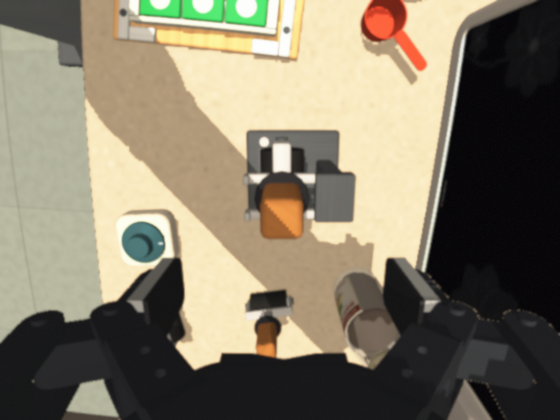

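The roller hangs back at the same place: grip at (282,210) in the picture, world (598,-366), top at 186 mm. Now back to the green pack.

```bash
python3 -m creep '[[[35,-16,0],0],[[70,-32,0],0],[[105,-48,0],0],[[140,-63,0],0],[[175,-79,0],0]]' |grep -E 'posi'
python3 -m creep '[[[0,0,0],-0.12],[[0,0,0],-0.24],[[0,0,0],-0.36],[[0,0,0],-0.48],[[0,0,0],-0.6]]' |grep -E 'posi'
python3 -m creep '[[[0,0,0],-0.12],[[0,0,0],-0.24],[[0,0,0],-0.36],[[0,0,0],-0.48],[[0,0,0],-0.6]]' |grep -E 'posi'
python3 -m creep '[[[0,0,40],-0.12],[[0,0,80],-0.24],[[0,0,110],-0.25],[[0,0,110],-0.25],[[0,0,110],-0.25]]' |grep -E 'posi'
python3 -m creep '[[[0,0,0],0],[[0,0,0],0]]' |grep -E 'posi'
python3 - <<'E'
from m import *
go(508,-198.1,86,-3.1)
c=snap('wrist'); wpack(c,'green',(200,70,370,345),.020)
E
```

```text
position: [0.5081, -0.1983, 0.3155]
position: [0.509, -0.1997, 0.3166]
position: [0.5089, -0.2001, 0.3165]
position: [0.5083, -0.2004, 0.2066]
position: [0.5103, -0.201, 0.2097]
at [ 510.3 -201.   209.7] toolyaw -3.37 q7 2.02 t 33.4 f [ 0.5  0.  -0.6] grip 1.002 0.0
shift [  2.8   2.8 123.7] twist -0.005 tilt [ 0.0029 -0.0008]
outer [508.0, -190.7, 176.5, 127.5, -3.5] colour [508.6, -198.4, 126.3, 32.4, -2.6]
```

```bash
python3 -m creep '[[[2,2.7,30],-0.006],[[2,2.7,65],-0.006],[[2,2.7,98],-0.006],[[2,2.7,116],-0.006],[[2,2.7,123],-0.006]]' |grep -E 'posi|ft'
python3 -m creep '[[[0,0,0],0],[[0,0,0],0],[[0,0,0],0],[[0,0,0],0],[[0,0,0],0]]' 0.4 40|grep -E 'posi|ft|gr'
python3 -m creep '[[[0,0,-5],0],[[0,0,-30],0],[[0,0,-60],0],[[0,0,-90],0],[[0,0,-120],0]]' |grep -E 'posi|ft|gr'
python3 -m creep '[[[-8,40,0],0],[[-9,80,0],0],[[-10,120,0],0],[[-11,160,0],0],[[-12,200,0],0]]' |grep -E 'posi|gr'
python3 -m creep '[[[0,40,0],0],[[0,80,0],0],[[0,120,0],0],[[0,160,0],0],[[0,200,0],0]]' |grep -E 'posi'
python3 -m creep '[[[0,40,0],0],[[0,80,0],0],[[0,115,0],0],[[0,125,0],0],[[0,125,0],0]]' |grep -E 'posi'
python3 - <<'E'
from m import *
go(504,326,85,-3.3)
c=snap('wrist','w11.png'); H,S,V=col(c); P=cloud(c)*1000
m=(P[...,2]>110)&(P[...,2]<165); m[:80]=0; print('rim', np.round(np.median(P[90:105,255:315,2]),1))
c=snap('top'); H,S,V=col(c); 
m=np.zeros((420,560),bool); m[205:302,175:302]=1; m&=(S>110)&(H<16)
print('mat',rect(c,m,.004))
E
```

```text
position: [0.507, -0.1973, 0.0831]
ft_force: [-0.6, -0.1, 0.0]
position: [0.5087, -0.1981, 0.0868]
ft_force: [-2.6, 0.7, 8.1]
grip_width: 0.522
grasp_force: 40.2
position: [0.5072, -0.198, 0.2069]
ft_force: [0.8, 0.2, -2.0]
grip_width: 0.522
grasp_force: 41.8
position: [0.5298, 0.0031, 0.2058]
grip_width: 0.521
grasp_force: 41.9
position: [0.5401, 0.203, 0.2058]
position: [0.5456, 0.3302, 0.2049]
at [545.6 330.2 204.9] toolyaw -2.66 q7 1.12 t 35.9 f [ 0.3 -0.5 -1.8] grip 0.524 41.9
shift [ 41.4  -6.2 119.9] twist 0.011 tilt [0.0004 0.0007]
rim 141.6
mat [437.6, 214.1, 489.3, 329.4, 86.8]
```

View pics/w11.png

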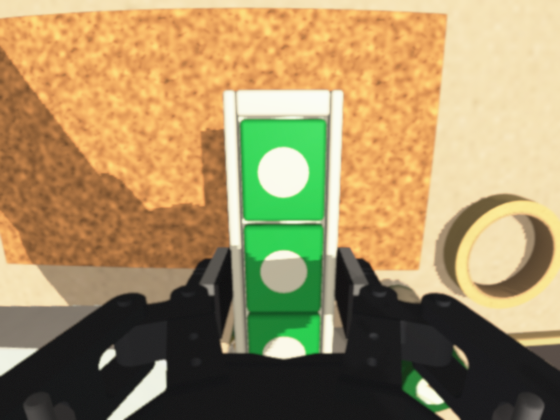

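The green pack is held straight with its panels flush. The mat's left edge runs from (447,14) to (420,270). I'll check the mat's centre from those corners.

Run:
```python
from m import *
c=snap('wrist')
q=ray(c,[[447,14],[420,270],[20,17],[20,264]],.004)*1000; print(np.round(q,1)[:,:2]); e=q[1]-q[0]; print(np.hypot(*e[:2]),np.degrees(np.arctan2(e[1],e[0])))
y=np.array([.0576,.9983]); print('centre',(q[0,:2]+q[1,:2])/2-190*y)
go(504,326,85,-3.3)
```

```text
[[413.5 454.1]
 [621.4 442.5]
 [393.1 127.6]
 [598.9  77.4]]
208.20311419733977 -3.211339861753861
centre [506.5118537  258.63283912]
at [547.2 324.2 205.1] toolyaw -3.08 q7 1.12 t 36.1 f [-0.9 -0.8 -2.2] grip 0.525 41.9
shift [ 43.4  -0.5 120.1] twist 0.004 tilt [ 0.0008 -0.001 ]
```

```bash
python3 -m creep '[[[20,-1,10],0],[[38,-2,40],0],[[38,-2,75],0],[[38,-2,100],0],[[38,-2,112],0]]' |grep -E 'posi|ft'
python3 -m creep '[[[0,0,3],0],[[0,0,6],0],[[0,0,8],0],[[0,0,8],0]]' |grep -E 'posi|ft'
```

```text
position: [0.5076, 0.3234, 0.09]
ft_force: [-0.3, -0.2, -2.2]
position: [0.5096, 0.3259, 0.0858]
ft_force: [-0.8, -0.3, -1.3]
```

```bash
python3 -m creep '[[[0,0,1],0],[[0,0,2],0],[[0,0,2],0]]' |grep -E 'posi|ft'
python3 -m creep '[[[0,0,0],0],[[0,0,0],0],[[0,0,0],0]]' 0.85 |grep -E 'posi|ft'
python3 -m creep '[[[0,0,-20],0],[[0,0,-60],0],[[0,0,-100],0],[[0,0,-125],0],[[0,0,-125],0]]' |grep -E 'posi|ft'
python3 -m creep '[[[0,-40,0],0],[[0,-80,0],0],[[0,-120,0],0],[[0,-160,0],0],[[0,-200,0],0]]' 1|grep -E 'posi|gr'
python3 -m creep '[[[0,-40,0],0],[[0,-80,0],0],[[0,-120,0],0],[[0,-160,0],0],[[0,-160,0],0]]' |grep -E 'posi'
python3 -m creep '[[[0,0,0],0],[[0,0,0],0]]' |grep -E 'posi'
python3 - <<'E'
from m import *
go(516.3,-46.9,86,-3.3)
c=snap('wrist'); wpack(c,'orange',(220,70,350,345),.020)
E
```

```text
position: [0.5089, 0.326, 0.083]
ft_force: [0.5, -0.5, -1.2]
position: [0.509, 0.326, 0.0829]
ft_force: [0.8, -0.1, 0.4]
position: [0.5111, 0.3268, 0.2138]
ft_force: [0.3, 0.2, 0.7]
position: [0.4978, 0.1243, 0.2075]
grip_width: 0.996
grasp_force: 0.0
position: [0.4889, -0.0418, 0.208]
position: [0.49, -0.0333, 0.2076]
at [490.  -33.3 207.6] toolyaw -2.99 q7 1.61 t 38.7 f [0.7 0.2 0.1] grip 1.0 0.0
shift [-26.9 -12.3 121.6] twist 0.005 tilt [0.0003 0.0002]
outer [515.7, -49.2, 176.6, 83.7, -3.2] colour [516.9, -47.0, 126.1, 32.5, -3.6]
```

```bash
python3 -m creep '[[[-27,-12.5,20],0.005],[[-27,-12.5,60],0.005],[[-27,-12.5,95],0.005],[[-27,-12.5,114],0.005],[[-27,-12.5,121],0.005]]' |grep -E 'posi|ft'
python3 -m creep '[[[0,0,0],0],[[0,0,0],0],[[0,0,0],0],[[0,0,0],0],[[0,0,0],0]]' 0.4 40|grep -E 'posi|ft|gr'
python3 -m creep '[[[0,0,-5],0],[[0,0,-30],0],[[0,0,-60],0],[[0,0,-90],0],[[0,0,-120],0]]' |grep -E 'posi|ft|gr'
python3 -m creep '[[[5,40,0],0],[[10,80,0],0],[[15,120,0],0],[[17,160,0],0],[[20,200,0],0]]' |grep -E 'posi|gr'
python3 -m creep '[[[0,30,0],0],[[0,40,0],0],[[0,46,0],0],[[0,46,0],0],[[0,46,0],0]]' |grep -E 'posi'
python3 - <<'E'
from m import *
go(503,200,84,-3.3)
c=snap('wrist','w12.png'); P=cloud(c)*1000
print('rim', np.round(np.median(P[90:105,255:315,2]),1),'panel',np.round(np.median(P[150:200,246:256,2]),1))
c=snap('top'); print(packs(c))
E
```

```text
position: [0.5147, -0.046, 0.0833]
ft_force: [0.2, 0.0, 0.4]
position: [0.5174, -0.0472, 0.0885]
ft_force: [-1.9, 0.9, 7.1]
grip_width: 0.525
grasp_force: 40.2
position: [0.5161, -0.0478, 0.2088]
ft_force: [1.0, 0.5, -0.7]
grip_width: 0.521
grasp_force: 41.6
position: [0.5075, 0.1553, 0.208]
grip_width: 0.521
grasp_force: 41.6
position: [0.5107, 0.1977, 0.207]
at [510.7 197.7 207. ] toolyaw -3.36 q7 1.24 t 40.9 f [ 0.2 -1.  -0.9] grip 0.522 41.6
shift [  7.9   1.9 123. ] twist -0.001 tilt [ 0.0006 -0.0006]
rim 142.0 panel 142.0
{'orange': [], 'green': [(np.int32(171), [224.0, 258.0], [502.0, 329.0, 19.0])], 'blue': []}
```

```bash
python3 -m creep '[[[6,1,20],0],[[6,1,55],0],[[6,1,90],0],[[6,1,108],0],[[6,1,114],0]]' |grep -E 'posi|ft'
python3 -m creep '[[[0,0,3],0],[[0,0,6],0],[[0,0,7],0],[[0,0,7],0],[[0,0,7],0]]' |grep -E 'posi|ft'
python3 -m creep '[[[0,0,0.5],0],[[0,0,1],0],[[0,0,1],0]]' |grep -E 'posi|ft'
```

```text
position: [0.5031, 0.1984, 0.0898]
ft_force: [-1.4, -0.6, -2.0]
position: [0.505, 0.2008, 0.0866]
ft_force: [0.4, 1.0, -0.8]
position: [0.5045, 0.2006, 0.0848]
ft_force: [0.2, 0.5, -0.9]
```

```bash
python3 -m creep '[[[0,0,0],0],[[0,0,0],0],[[0,0,0],0]]' 0.85 |grep -E 'posi|ft'
python3 -m creep '[[[0,0,-20],0],[[0,0,-60],0],[[0,0,-100],0],[[0,0,-140],0],[[0,0,-180],0]]' |grep -E 'posi|ft'
python3 -m creep '[[[40,0,0],0],[[40,40,0],0],[[40,60,0],0],[[40,60,0],0],[[40,60,0],0]]' 1|grep -E 'posi'
python3 -m creep '[[[0,0,0],0],[[0,0,0],0],[[0,0,0],0]]' |grep -E 'posi'
python3 - <<'E'
from m import *
go(505,260,260,-3.3)
c=snap('wrist','w13.png'); P=cloud(c)*1000; H,S,V=col(c)
for n,(a,b) in HUE.items():
    m=((H>=a)&(H<=b)&(S>(190 if n=='orange' else 120))&(P[...,2]>14)&(P[...,2]<35)&(abs(P[...,0]-506)<100)).astype(np.uint8)
    m=cv2.morphologyEx(m,cv2.MORPH_OPEN,np.ones((3,3))); print(n,m.sum(),rect(c,m,.020),np.round(np.median(P[m>0][:,2]),1))
c=snap('top'); P=cloud(c)*1000; m=np.zeros((420,560),bool);m[125:175,342:385]=1; m&=(P[...,2]>176)&(P[...,2]<195); print('grip top',m.sum(),np.round(np.median(P[m],0),1))
print(packs(c))
E
```

```text
position: [0.5046, 0.2006, 0.0847]
ft_force: [-0.1, -0.5, 0.5]
position: [0.5042, 0.2001, 0.2666]
ft_force: [1.0, 0.5, -0.8]
position: [0.4675, 0.2638, 0.2648]
position: [0.4683, 0.2618, 0.2645]
at [468.3 261.8 264.5] toolyaw -3.37 q7 1.03 t 43.4 f [-0.9  0.2  0.6] grip 1.004 0.0
shift [-36.7   0.4   4.5] twist -0.001 tilt [ 0.0001 -0.0008]
orange 2674 [503.7, 200.4, 125.1, 32.8, -3.5] 19.4
green 2759 [508.5, 325.0, 125.8, 32.9, -2.8] 19.3
grip top 56 [ 592.  -363.7  186. ]
{'orange': [(np.int32(125), [256.0, 248.0], [477.0, 205.0, 19.0])], 'green': [(np.int32(141), [224.0, 260.0], [492.0, 331.0, 20.0])], 'blue': []}
```

View pics/w13.png

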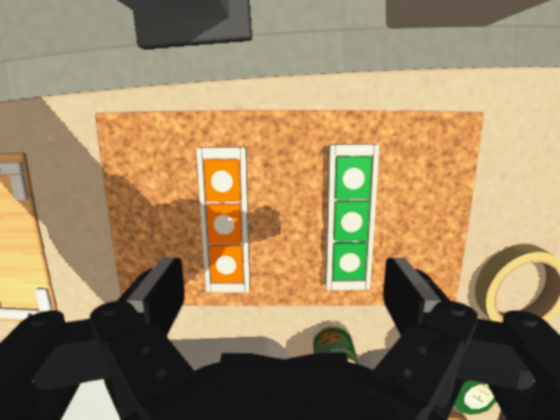

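Both packs lie flat on the mat, orange at (223,220) and green at (353,218). Their panels are flush at 19.4 mm, and the roller hangs on its hook. Handing in.

```bash
python3 -c "
from workcell import manip
print(manip.hand_in())"
```

```text
the job is handed in; nothing more can be done
None
```

I handed the job in at about 44 s of the 210 s limit: the two packs present (orange and green, no blue) are sealed flush and flat on the cork mat, and the roller is back on its hook. The hand-in returned no verdict.

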